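# Set a pump eccentric to top dead centre on the bench centres

## Robot

A 7-joint arm with a two-finger parallel gripper is mounted at the origin on a cart in front of the work surface, level with it; the furniture and walls round the work are solid. World frame = base frame: x ahead of the robot, y to its left, z up, the work surface at z = 0. Lengths are in m, angles in rad, forces in N, time in s.
With the tool pointing down it reaches from about 0.4 to 0.875 m from the base axis. Payload 6.5 kg.
Tool frame: the origin (TCP) lies at the very end of the fingers, on their centre line; the grasp point (between the pads) lies 19 mm behind it; z points along the fingers, y is the direction in which the jaws open and shut (so a half turn about z gives the same grasp; the last joint's range is limited). The gripper opens to 85 mm and grips with 20 to 120 N. Pads are 22 mm wide; open, the fingers measure 114 mm over their backs; the gripper's body (76 mm by 85 mm) begins 54 mm behind the grasp point. The pads swing forward as they close: fully open they stand 13 mm farther back than shut.
Start: joints at [-1.405, 0.536, -0.004, 1.538, 0.003, 1.067, -0.071], TCP at [0.149, 0.633, 0.208] pointing down, gripper open.
Joint ranges: [-2.7, 2.7], [-0.37, 2.16], [-1.27, 1.26], [0.24, 2.4], [-1.31, 4.45], [0.19, 1.91], [-2.76, 2.76]. Speed limits (rad/s): [2.39, 2.39, 3.14, 3.14, 3.14, 3.14, 3.14].

## Interface

Orientations are given as a unit quaternion [w, x, y, z].
In Python, from bench import manip gives the robot as it stands.
- The arm moves only by the tool step_arm, never from a script. Its argument "steps" is a list that holds one entry, the list of rows, each a list of 4 numbers: the shift along the tool's x, y, z in mm, then the turn about the tool's z in degrees. A call has 1 to 10 rows; each row shifts and turns the pose as measured when the row begins, along the tool's axes as they then stand; what a row does not reach is not made up. A row lasts 1/12 s, in which the tool goes at most 41.7 mm and 7.16 degrees, less where a joint would pass 70% of its speed; a pose out of reach is approached as far as the arm can. A call with a gripper value outside its range is refused whole. "fingers" is the gripper command: -1 is fully open, 1 is shut, values between are in proportion, set as the call begins (left out, the last holds). The fingers move at their own pace and stop on an object; the grip force is fixed at half the most. Time passes only in rows, so rows that do not move let the fingers close. It gives the time, the measured TCP pose, the force and the opening at its end, in the units of the state.
- manip.state(): the state, without advancing time (a new reading comes with each control period).
- manip.snapshot(name): name is "side" or "top"; returns a dict with "pixels" (480x640x3 uint8, blue, green, red), "fovy" (degrees; the focal length in pixels is half the picture's height over the tangent of half this angle, whatever the lens; pixels are square), "cx", "cy" (the principal point, pixels), "k1" (the pictures are not rectified: a ray, as slopes to the right and down, at radius r is drawn at 1 + k1 r^2 times it, then the intrinsics apply), "world_from_camera" (4x4, takes a point from camera to world coordinates). Camera axes: x right, y down, z forward; pixel columns grow to the right and rows downward; lengths in m; the calibration is good to about 2 mm. A picture is of the moment at which its call begins. There is no depth.
- manip.sign_off(): hands the job in, once; it reports no verdict.
The state is a dict: "time": time; "joint_pos": joint angles; "qvel": joint speeds; "joint_torque": joint torques, N m; "tool_pos": TCP position; "orientation": TCP orientation; "force": force on the tool from outside, world axes, zero at the start; "torque": the same for the moment, N m; "grip_width": finger opening in m.
Only numpy, scipy, OpenCV 4.12 (cv2) and the standard library are available. Lean on these libraries where they do the work, as an engineer would, in place of code of your own. Each camera call takes 0.05 s, during which the arm holds its last target.

## Task

The pump shaft is on the bench centres. Bring the dial gauge down by its black knob until its plunger is pressed in about 3 mm by the brass eccentric, then crank the shaft round, without straining it sideways off its centres, until the eccentric's high spot is exactly under the plunger, where the gauge reads its most. Leave it standing there with the gauge on it, and don't disturb the things lying around.

Things in the scene. Friction and masses are not known exactly. Their poses are not given: they have to be found in the camera images.
- bench_centres: Green cast bed (132 x 262 x 22 mm) with a headstock at one end, a tailstock at the other and a gauge column behind; bolted down. Origin: underside of the bed, on the shaft's line seen from above. Its y axis is the shaft's line, the crank is at the -y end; its x axis points to the column, away from the robot. The headstock and tailstock are 109 mm high, the column 187 mm.
- crank_axis (a point): Point on the axis of rotation, 85 mm over the worktop, in the plane of the middle of the crank handle (147 mm to the crank side of the bed's origin); axes as the bed's.
- gauge_axis (a point): Point where the true line of the centres passes under the gauge plunger, 85 mm over the worktop; axes as the bed's. Fixed to the bed.
- shaft_line (a point): Point on the shaft's own axis under the gauge plunger; it turns with the shaft. It coincides with gauge_axis while nothing strains the shaft. The centres are sprung: the whole shaft with its crank gives sideways or up and down by about 1 mm for each 8 N, whatever pulls it, and the gauge reading moves with it; more than 1.25 mm (10 N) counts as pulled off the centres.
- handle: Black crank handle, a freely turning sleeve 13 mm thick and 37 mm long, parallel to the shaft, on a crank of 35 mm radius (centre to centre). Origin: its centre. The space beside it and beyond its free end is clear. The crank turns endlessly either way; friction holds it where it is left and takes about 3 N at the handle to overcome, the gauge adds up to 0.4 N. At the start the handle is anywhere from straight up, over on the robot's side, to nearly down.
- knob (a point): Centre of the black knurled knob (20 mm thick, 24 mm high, upright) on the gauge carriage, some 240 mm over the worktop. The carriage slides straight down by 34 mm at most from its upper stop, pushing it down takes about 5 N and lifting it about 11 N, and it stays where it is left. It carries the gauge, plunger and needle. The column beside the knob is lower than the knob.
- plunger (a joint): How far the gauge's sprung plunger is pressed up into the gauge, m: 0 = fully out, touching nothing; 0.022 = hard on its stop, which would harm the gauge. Its spring pushes down with about 1 N, and 0.06 N more for each mm.
- needle (a joint): Red needle on the white dial (59 mm face, looking to the robot): the same travel, magnified, 251.3 rad per metre of plunger travel; 0 = straight up, plunger fully out; it turns clockwise as seen from the robot. 25 divisions of 1 mm, long ones every 5 mm.
- tip (a point): Lowest point of the plunger's 8 mm ball tip, straight above the shaft's axis. The eccentric under it is a brass disc of 34 mm diameter, set 6 mm off the shaft's axis, so its rim passes the tip 11 mm (low spot) to 23 mm (high spot) above the axis, once a turn. It is clamped to the shaft at an unknown angle to the crank, and does not slip; at the start its high spot is at least 50 degrees from the plunger.
- screwdriver_mid (a point): Orange screwdriver, 165 mm, lying to the right; middle of it, 11 mm up. Leave alone.
- lab_marker_mid (a point): White and red marker pen, 135 mm, lying in front of the bench centres; its centre, 8 mm up. Leave alone.
- masking_tape_mid (a point): Roll of masking tape, 96 mm across, 25 mm high, lying flat to the right; its centre. Leave alone.
- dropper_bottle_mid (a point): White dropper bottle, 28 mm across, 64 mm high, standing to the left; its centre. Leave alone.

How it is judged:
On the way:
1. the gauge is brought down on the eccentric, its plunger pressed in 1.5 to 6 mm (value of joint plunger between 0.0015 and 0.006 m), for 0.3 s.
At the end, for the whole second after the job is handed in: the eccentric's high spot stands under the plunger (within 0.2 mm of the full 23 mm above the shaft's axis), the plunger is at rest and still pressed in by over 1.5 mm, and the four loose things are within 30 mm of where they lay (distance between tip and shaft_line above 0.0228 m and value of joint plunger above 0.0015 m and velocity of joint plunger between -0.002 and 0.002 m/s and distance of each of screwdriver_mid, lab_marker_mid, masking_tape_mid, dropper_bottle_mid from where it was at the start of the episode below 0.03 m); the robot touches nothing.
It fails at once if the shaft is strained over 1.25 mm off the line of its centres (10 N at the crank) (distance between shaft_line and gauge_axis above 0.00125 m).
It fails at once if the plunger is driven to within 1 mm of its stop (value of joint plunger above 0.021 m).
It fails at once if the screwdriver, the marker, the tape or the dropper bottle is moved by over 30 mm (distance of any of screwdriver_mid, lab_marker_mid, masking_tape_mid, dropper_bottle_mid from where it was at the start of the episode above 0.03 m).
It also fails if it takes over 61 s, if anything falls off the work surface, if the arm or the gripper's body presses on something with over 40 N, if the wrist force passes 120 N, or if a joint passes its speed limit or range.

## Working session

There is one attempt and no reset: what is moved stays moved. The work goes in short steps, Python scripts to look and compute and a tool call to move; the robot and the scene stay as the last step left them, time stands still between calls to the robot, and variables do not carry over. Pictures are saved under pics/ and viewed, and the job is handed in when it is done.

Besides the shell and the picture viewer there is one more tool, called after "Emit:" as a command line: name --argument value ..., lists and objects as JSON in quotes. step_arm: Moves the arm, as the interface text tells. Its arguments: {"type":"object","properties":{"steps":{"type":"array"},"fingers":{"type":"number"}},"required":["steps"]}

```bash
mkdir -p pics; cat > h.py <<'E'
import numpy as np, cv2
from bench import manip
def snap(n,f):
    s=manip.snapshot(n); im=np.array(s["pixels"]).astype(np.uint8); cv2.imwrite("pics/"+f,im); return s,im
def ray(s,u,v):
    f=240/np.tan(np.radians(s["fovy"])/2)
    K=np.array([[f,0,s["cx"]],[0,f,s["cy"]],[0,0,1.]])
    p=cv2.undistortPoints(np.array([[[u,v]]],float),K,np.array([s["k1"],0,0,0,0.])) [0,0] if 0 else None
    xd=(u-s["cx"])/f; yd=(v-s["cy"])/f
    x,y=xd,yd
    for _ in range(30):
        g=1+s["k1"]*(x*x+y*y); x,y=xd/g,yd/g
    T=np.array(s["world_from_camera"]); return T[:3,3],T[:3,:3]@np.array([x,y,1.])
def plane(s,u,v,z,ax=2):
    o,d=ray(s,u,v); return o+d*(z-o[ax])/d[ax]
def proj(s,P):
    f=240/np.tan(np.radians(s["fovy"])/2)
    T=np.array(s["world_from_camera"]); c=T[:3,:3].T@(np.array(P)-T[:3,3]); x,y=c[0]/c[2],c[1]/c[2]; g=1+s["k1"]*(x*x+y*y)
    return np.array([s["cx"]+f*g*x,s["cy"]+f*g*y])
def tri(s1,p1,s2,p2):
    o1,d1=ray(s1,*p1);o2,d2=ray(s2,*p2)
    A=np.stack([d1,-d2],1); t=np.linalg.lstsq(A,o2-o1,rcond=None)[0]
    a=o1+d1*t[0];b=o2+d2*t[1]; return (a+b)/2,np.linalg.norm(a-b)
E
python3 - <<'E'
from h import *
st=manip.state(); print({k:np.round(v,4) for k,v in st.items()})
for n in("side","top"):
    s,im=snap(n,n+"0.png"); print(n,s["fovy"],s["cx"],s["cy"],s["k1"],np.round(s["world_from_camera"],3))
E
```

```text
{'time': np.float64(0.0), 'joint_pos': array([-1.4052,  0.5372, -0.0044,  1.5389,  0.0026,  1.0673, -0.0712]), 'qvel': array([ 0.0007,  0.0002,  0.0005, -0.0008, -0.0007, -0.0011,  0.0006]), 'joint_torque': array([-3.00000e-04, -5.83401e+01,  1.04870e+00, -2.59102e+01,
        1.24000e-02,  9.70000e-03, -0.00000e+00]), 'tool_pos': array([0.1492, 0.632 , 0.2069]), 'orientation': array([-0.000e+00,  1.156e-01,  9.933e-01, -9.000e-04]), 'force': array([-0.4635,  0.4352,  0.5864]), 'torque': array([-0.0028,  0.0022,  0.0059]), 'grip_width': np.float64(0.0856)}
side 44.16067906101503 323.87926505709817 241.43040772326333 -0.020722050918319045 [[ 0.897 -0.288  0.336 -0.011]
 [-0.443 -0.603  0.664 -0.985]
 [ 0.012 -0.744 -0.668  1.128]
 [ 0.     0.     0.     1.   ]]
top 43.57104797767278 308.0841093954024 248.3820100751101 0.01198440591562467 [[-0.087 -0.967  0.239  0.216]
 [-0.996  0.085 -0.019 -0.007]
 [-0.002 -0.24  -0.971  1.38 ]
 [ 0.     0.     0.     1.   ]]
```

```bash
ls -la .
```

```text
total 16
drwxr-xr-x  3 agent agent 4096 Dec  6 19:27 .
drwxr-xr-x 23 root  root  4096 Dec  6 19:26 ..
-rw-r--r--  1 agent agent 1093 Dec  6 19:27 h.py
drwxr-xr-x  2 agent agent 4096 Dec  6 19:27 pics
```

View pics/side0.png

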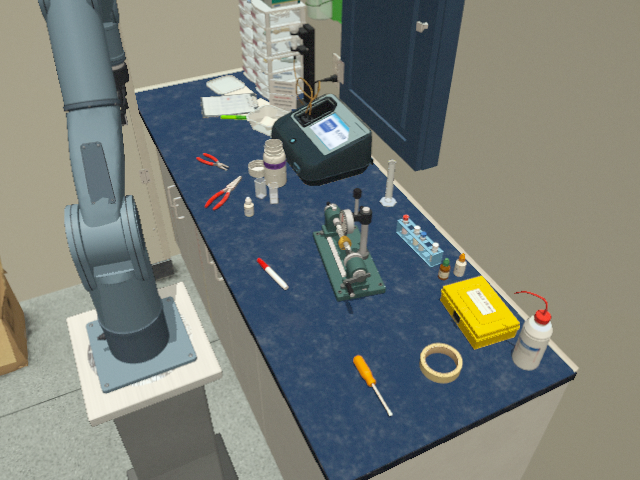

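View pics/top0.png

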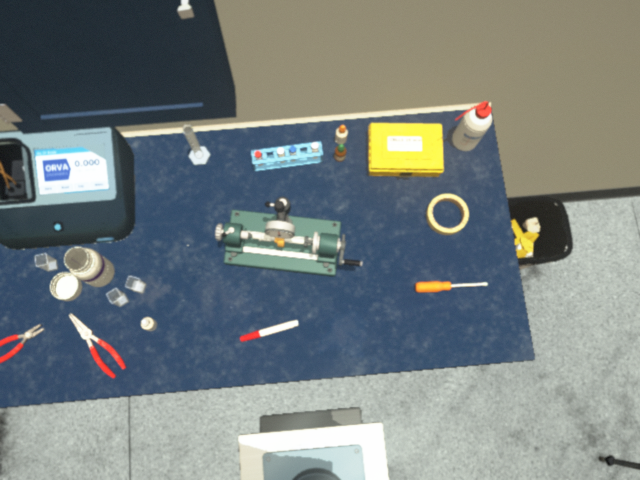

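```bash
python3 - <<'E'
import cv2
a=cv2.imread("pics/side0.png")[170:310,290:410]; b=cv2.imread("pics/top0.png")[185:285,205:375]
cv2.imwrite("pics/side0z.png",cv2.resize(a,None,fx=4.2,fy=4.2,interpolation=2)); cv2.imwrite("pics/top0z.png",cv2.resize(b,None,fx=4.7,fy=4.7,interpolation=2))
E
```

```text
(no output)
```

View pics/side0z.png

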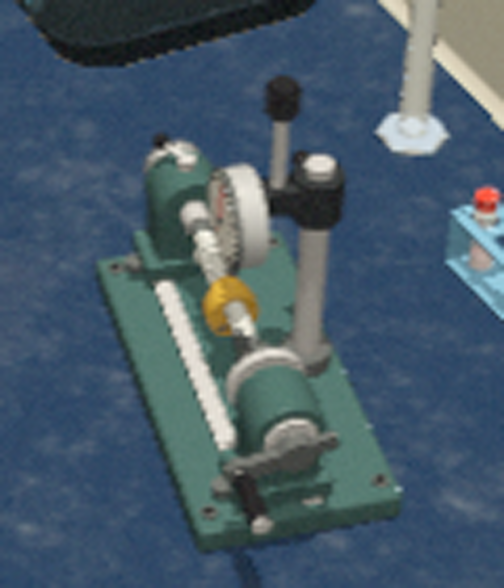

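View pics/top0z.png

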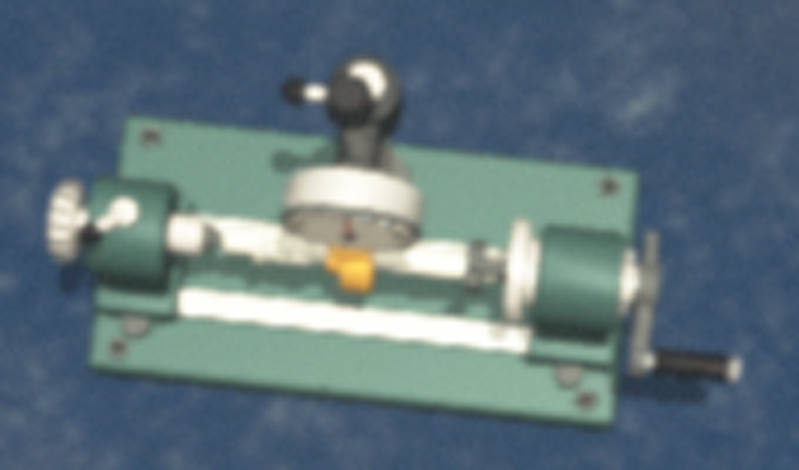

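```bash
python3 - <<'E'
from h import *
s,a=snap("side","x.png"); t,b=snap("top","x2.png")
S=lambda u,v:(290+u/4.2,170+v/4.2); T=lambda u,v:(205+u/4.7,185+v/4.7)
C=[plane(t,*T(*p),.022) for p in[(127,117),(637,172),(612,425),(92,368)]]
D=[plane(s,*S(*p),.022) for p in[(98,263),(200,535),(400,500)]]
for c in C: print("top corner",c.round(4))
for c in D: print("side corner",c.round(4))
for q in[(350,98),(290,90)]: print("knob?",*tri(s,S(283,95),t,T(*q)))
print("handle mid",*tri(s,S(250,498),t,T(695,367)))
print("handle in",*tri(s,S(238,470),t,T(645,362)), "out",*tri(s,S(262,524),t,T(735,368)))
E
```

```text
top corner [0.6595 0.1387 0.022 ]
top corner [ 0.6084 -0.1142  0.022 ]
top corner [ 0.481  -0.0892  0.022 ]
top corner [0.5318 0.1632 0.022 ]
side corner [0.5356 0.1601 0.022 ]
side corner [ 0.4836 -0.0916  0.022 ]
side corner [ 0.6073 -0.1189  0.022 ]
knob? [0.58855285 0.02052402 0.24246287] 0.0018561413152559743
knob? [0.60285927 0.04630017 0.21973809] 0.0038557652087156174
handle mid [ 0.49451082 -0.12740584  0.08284782] 0.0023585908850359536
handle in [ 0.49898822 -0.10423244  0.08255179] 0.0022896238226346637 out [ 0.49267611 -0.14629403  0.0801234 ] 0.0017562098546740762
```

Emit:
step_arm --steps '[[[-10, -8, -35, 0], [-20, -17, -30, 0], [-28, -24, -25, 0], [-28, -24, 0, 0], [-28, -24, 0, 0], [-28, -24, 0, 0], [-28, -24, 0, 0], [-28, -24, 0, 0], [-28, -24, 0, 0], [-28, -24, 0, 0]]]' --fingers 1

```text
time: 1.03
tool_pos: [0.3465, 0.3594, 0.2981]
orientation: [-0.002, 0.107, 0.994, -0.0]
force: [1.1, -0.3, 0.3]
grip_width: -0.0
```

```bash
cat >> h.py <<'E'
from scipy.spatial.transform import Rotation as R
def st():
    s=manip.state(); w,x,y,z=s["orientation"]; M=R.from_quat([x,y,z,w]).as_matrix()
    print("t %.2f"%s["time"],"pos",(1e3*np.array(s["tool_pos"])).round(1),"F",np.array(s["force"]).round(2),"tq",np.array(s["torque"]).round(2),"grip %.1f"%(1e3*s["grip_width"]),"toolx",M[:,0].round(3),"tooly",M[:,1].round(3),"q",np.array(s["joint_pos"]).round(2))
    return s,M
def to(P):
    s,M=st(); print("tool delta mm",(1e3*M.T@(np.array(P)-np.array(s["tool_pos"]))).round(1))
E
python3 -c "
from h import *
to([.5885,.0205,.30])"
```

```text
t 1.03 pos [346.5 359.4 298.1] F [ 1.06 -0.31  0.32] tq [ 0.02 -0.08 -0.03] grip -0.0 toolx [-0.977  0.212  0.004] tooly [ 0.212  0.977 -0.001] q [-1.    0.18  0.12  1.82 -0.03  1.14  0.49]
tool delta mm [-308.5 -279.7   -2.7]
```

Emit:
step_arm --steps '[[[-31, -28, 0, 0], [-31, -28, 0, 0], [-31, -28, 0, 0], [-31, -28, 0, 0], [-31, -28, 0, 0], [-31, -28, 0, 0], [-31, -28, 0, 0], [-31, -28, 0, 0], [-31, -28, 0, 0], [-28, -26, 0, 0]]]'

```text
time: 1.87
tool_pos: [0.5848, 0.0192, 0.298]
orientation: [-0.001, 0.105, 0.994, 0.001]
force: [0.1, 1.5, -0.7]
grip_width: 0.0001
```

Emit:
step_arm --steps '[[[0, 0, 0, 7], [0, 0, 0, 7], [0, 0, 0, 7], [0, 0, 0, 7], [0, 0, 0, 7], [0, 0, 0, 7], [0, 0, 0, 7], [0, 0, 0, 7], [0, 0, 0, 7], [0, 0, 0, 7]]]'

```text
time: 2.7
tool_pos: [0.5874, 0.0036, 0.2961]
orientation: [0.0, 0.668, 0.744, -0.003]
force: [0.3, 0.7, -0.2]
grip_width: 0.0002
```

```bash
python3 -c "
from h import *
to([.5885,.0205,.27])
s,a=snap('side','side1.png'); t,b=snap('top','top1.png')
cv2.imwrite('pics/side1z.png',cv2.resize(a[130:310,290:430],None,fx=3.3,fy=3.3,interpolation=2)); cv2.imwrite('pics/top1z.png',cv2.resize(b[185:285,205:375],None,fx=4.7,fy=4.7,interpolation=2))
"
```

```text
t 2.70 pos [587.4   3.6 296.1] F [ 0.31  0.7  -0.16] tq [-0.03 -0.06 -0.02] grip 0.2 toolx [-0.106  0.994 -0.004] tooly [ 0.994  0.106 -0.004] q [-0.57  0.4   0.65  1.63 -0.25  1.2   0.25]
tool delta mm [16.8  3.  26. ]
```

View pics/side1z.png

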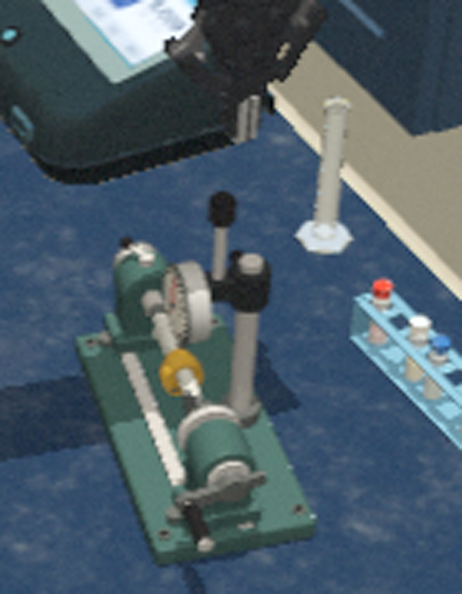

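View pics/top1z.png

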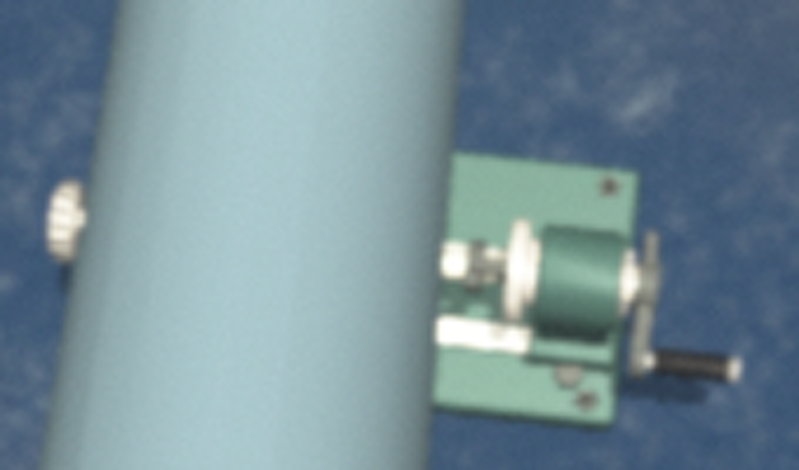

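```bash
python3 -c "
from h import *
s,a=snap('side','y.png'); t,b=snap('top','y2.png')
p=manip.state()['tool_pos']; q=proj(s,p); print((q-[290,130])*3.3)
for P in ([.5885,.0205,.2425],[.5885,.0205,.2545]): print((proj(s,P)-[290,130])*3.3, (proj(t,P)-[205,185])*4.7)
"
```

```text
[234.75986174 161.02427216]
[221.13052235 207.02649002] [350.51094679  95.93265188]
[221.91889542 194.14151235] [349.12184532  87.05589529]
```

```bash
python3 -c "
import cv2
a=cv2.imread('pics/side1.png'); cv2.imwrite('pics/s1f.png',cv2.resize(a[120:210,320:410],None,fx=6.5,fy=6.5,interpolation=0))
"
```

```text
(no output)
```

View pics/s1f.png

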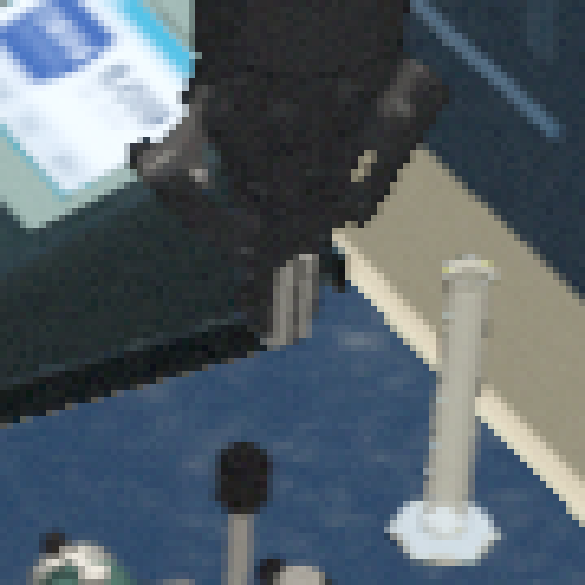

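```bash
python3 -c "
from h import *
st()
a=cv2.imread('pics/side1.png');y=cv2.imread('pics/y.png')
y=y[120:210,320:410]
cv2.imwrite('pics/s1g.png',cv2.resize(y,None,fx=6.5,fy=6.5,interpolation=0))
b=cv2.imread('pics/y2.png');cv2.imwrite('pics/top1f.png',cv2.resize(b,None,fx=1.2,fy=1.2))
"
```

```text
t 2.90 pos [587.5   3.6 296.1] F [ 0.17 -0.12 -0.79] tq [-0.03 -0.03  0.  ] grip 0.5 toolx [-0.117  0.993 -0.004] tooly [ 0.993  0.117 -0.004] q [-0.56  0.4   0.65  1.63 -0.25  1.2   0.26]
```

View pics/s1g.png

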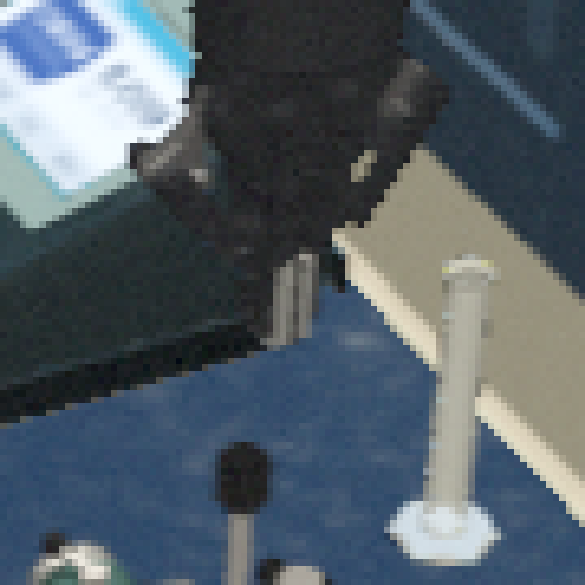

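View pics/top1f.png

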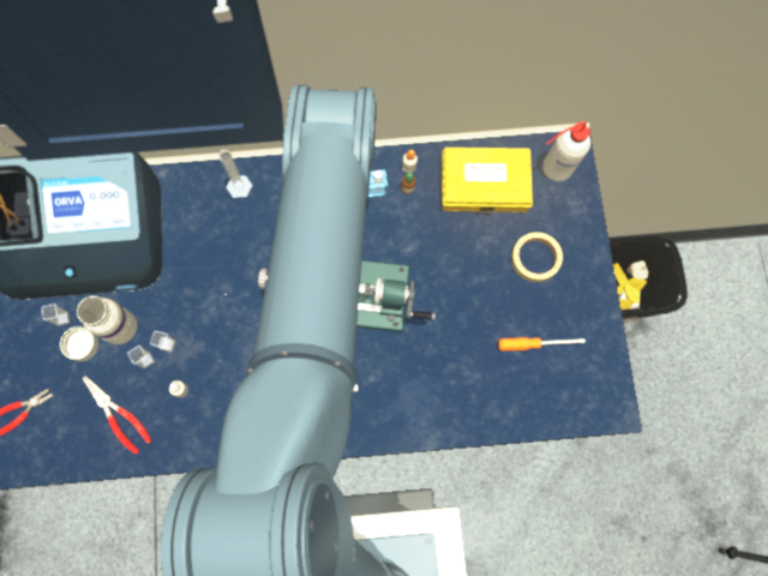

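Emit:
step_arm --steps '[[[4, 0, 0, 6], [4, 0, 0, 6], [4, 0, 0, 6], [0, 0, 0, 0], [0, 0, 0, 0]]]'

```text
time: 3.32
tool_pos: [0.5871, 0.0154, 0.2961]
orientation: [0.0, 0.771, 0.636, -0.002]
force: [-0.2, 0.8, 0.1]
grip_width: -0.0005
```

```bash
python3 -c "
from h import *
to([.5885,.0205,.265])"
```

```text
t 3.32 pos [587.1  15.4 296.1] F [-0.22  0.77  0.06] tq [-0.   -0.07  0.02] grip -0.5 toolx [ 0.19   0.982 -0.004] tooly [ 0.982 -0.19  -0.002] q [-0.63  0.41  0.72  1.64 -0.28  1.2  -0.04]
tool delta mm [ 5.4  0.5 31.1]
```

Emit:
step_arm --steps '[[[5, 0.5, 12, 0], [0, 0, 12, 0], [0, 0, 6, 0], [0, 0, 0, 0], [0, 0, 0, 0]]]'

```text
time: 3.73
tool_pos: [0.5878, 0.0199, 0.2618]
orientation: [-0.0, 0.768, 0.641, -0.003]
force: [0.2, 1.0, 0.2]
grip_width: -0.0002
```

```bash
python3 -c "
from h import *
to([.5885,.0205,.2545])
s,a=snap('side','side2.png')
p=manip.state()['tool_pos']; print((proj(s,p)-[320,140])*6.5)
cv2.imwrite('pics/s2f.png',cv2.resize(a[140:230,320:410],None,fx=6.5,fy=6.5,interpolation=0))
"
```

```text
t 3.73 pos [587.8  19.9 261.8] F [0.15 1.01 0.22] tq [ 0.02 -0.03 -0.03] grip -0.2 toolx [ 0.178  0.984 -0.004] tooly [ 0.984 -0.179 -0.004] q [-0.62  0.45  0.7   1.67 -0.31  1.14 -0.02]
tool delta mm [0.8 0.6 7.3]
[242.00072925 303.10682945]
```

View pics/s2f.png

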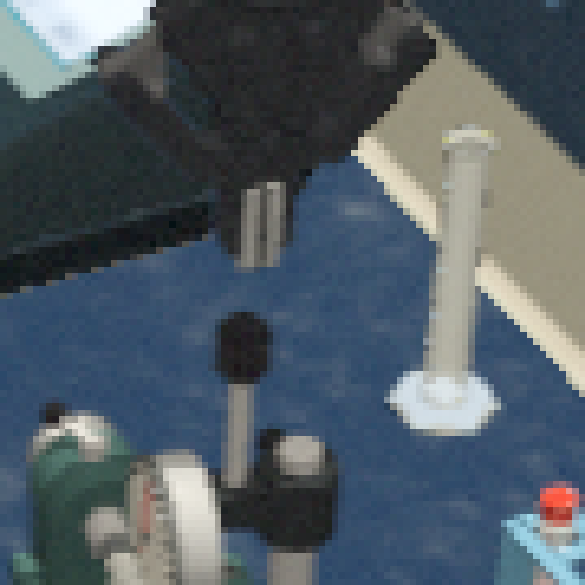

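Emit:
step_arm --steps '[[[0.5, 0.5, 3, 0], [0, 0, 3, 0], [0, 0, 2, 0], [0, 0, 0, 0]]]'

```text
time: 4.12
tool_pos: [0.5889, 0.0198, 0.2538]
orientation: [0.0, 0.768, 0.641, -0.003]
force: [0.3, -0.3, -0.1]
grip_width: -0.0001
```

```bash
python3 -c "
from h import *
to([.5885,.0205,.2545])
"
```

```text
t 4.12 pos [588.9  19.8 253.8] F [ 0.28 -0.35 -0.05] tq [-0.01  0.02 -0.02] grip -0.1 toolx [ 0.178  0.984 -0.004] tooly [ 0.984 -0.178 -0.003] q [-0.61  0.45  0.69  1.68 -0.31  1.12 -0.01]
tool delta mm [ 0.6 -0.5 -0.7]
```

Emit:
step_arm --steps '[[[0, 0, 2, 0], [0, 0, 2, 0], [0, 0, 0, 0]]]'

```text
time: 4.37
tool_pos: [0.5891, 0.0198, 0.2497]
orientation: [0.0, 0.768, 0.641, -0.002]
force: [0.5, -0.2, -0.7]
grip_width: -0.0003
```

```bash
python3 -c "
from h import *
to([.5885,.0205,.2545])
s,a=snap('side','side3.png')
cv2.imwrite('pics/s3f.png',cv2.resize(a[140:230,320:410],None,fx=6.5,fy=6.5,interpolation=0))
"
```

```text
t 4.37 pos [589.1  19.8 249.7] F [ 0.53 -0.23 -0.67] tq [ 0.03  0.02 -0.01] grip -0.3 toolx [ 0.178  0.984 -0.004] tooly [ 0.984 -0.178 -0.002] q [-0.61  0.46  0.69  1.69 -0.32  1.11 -0.01]
tool delta mm [ 0.6 -0.7 -4.8]
```

View pics/s3f.png

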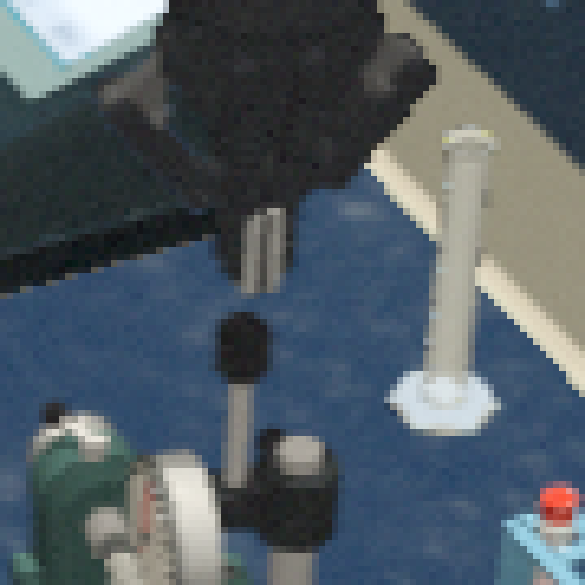

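```bash
python3 -c "
from h import *
s,a=snap('side','z.png');t,b=snap('top','z2.png')
for z in (0,.05,.1,.2,.35): print(z,proj(s,[0,0,z]).round(1),proj(t,[0,0,z]).round(1))
cv2.imwrite('pics/sb.png',cv2.resize(a[180:430,50:240],None,fx=2.4,fy=2.4))
"
```

```text
0 [140.  342.7] [315.3 500.9]
0.05 [135.8 329.3] [315.5 505. ]
0.1 [131.3 315.1] [315.7 509.4]
0.2 [121.8 284.6] [316.3 519.4]
0.35 [105.5 232.3] [317.3 538.3]
```

View pics/sb.png

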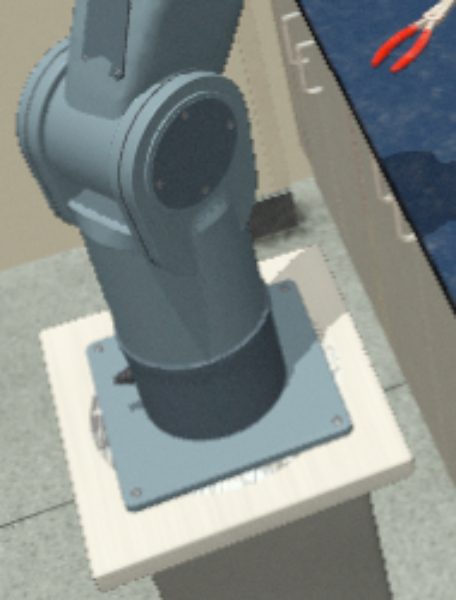

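```bash
python3 -c "
from h import *
s,a=snap('side','z.png')
S,M=st(); p=np.array(S['tool_pos'])
im=cv2.resize(a[60:230,280:450],None,fx=3.5,fy=3.5,interpolation=2)
f=lambda P:tuple(int(v) for v in ((proj(s,P)-[280,60]+.5)*3.5))
for d in (0,.019,.073,.15): cv2.circle(im,f(p-M[:,2]*d),2,(0,255,0),-1)
cv2.line(im,f(p-M[:,1]*.03),f(p+M[:,1]*.03),(0,0,255),1)
cv2.line(im,f(p-M[:,0]*.011),f(p+M[:,0]*.011),(255,255,0),1)
for sx in(-1,1):
  for sy in(-1,1): cv2.circle(im,f(p-M[:,2]*.073+M[:,0]*.038*sx+M[:,1]*.0425*sy),2,(0,255,255),-1)
cv2.circle(im,f([.5885,.0205,.2425]),2,(255,0,255),-1)
cv2.imwrite('pics/ov.png',im)
"
```

```text
t 4.57 pos [589.3  19.7 250.1] F [-0.74  0.23 -0.12] tq [-0.01 -0.01 -0.02] grip -0.1 toolx [ 0.178  0.984 -0.004] tooly [ 0.984 -0.178 -0.002] q [-0.61  0.46  0.69  1.69 -0.32  1.11 -0.01]
```

View pics/ov.png

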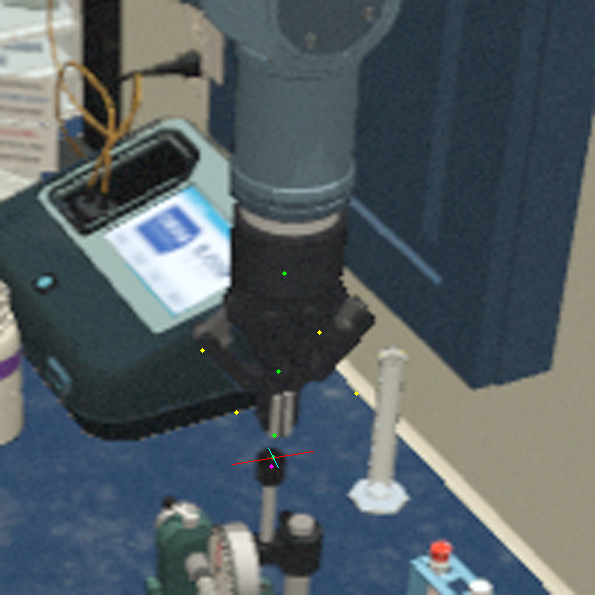

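Emit:
step_arm --steps '[[[0, 0, 2, 0], [0, 0, 2, 0], [0, 0, 2, 0], [0, 0, 0, 0]]]'

```text
time: 4.9
tool_pos: [0.5895, 0.0198, 0.2438]
orientation: [0.001, 0.767, 0.641, -0.002]
force: [-0.4, -0.1, -0.5]
grip_width: -0.0002
```

Emit:
step_arm --steps '[[[0, 0, 1.5, 0], [0, 0, 0, 0]]]'

```text
time: 5.07
tool_pos: [0.5894, 0.0198, 0.242]
orientation: [0.001, 0.767, 0.641, -0.002]
force: [0.2, 1.0, -0.6]
grip_width: -0.0001
```

```bash
python3 -c "
from h import *
st()
s,a=snap('side','side4.png')
cv2.imwrite('pics/s4f.png',cv2.resize(a[140:230,320:410],None,fx=6.5,fy=6.5,interpolation=0))
"
```

```text
t 5.07 pos [589.4  19.8 242. ] F [ 0.15  1.   -0.64] tq [ 0.02 -0.   -0.01] grip -0.1 toolx [ 0.178  0.984 -0.004] tooly [ 0.984 -0.178 -0.002] q [-0.61  0.47  0.69  1.7  -0.32  1.1  -0.01]
```

View pics/s4f.png

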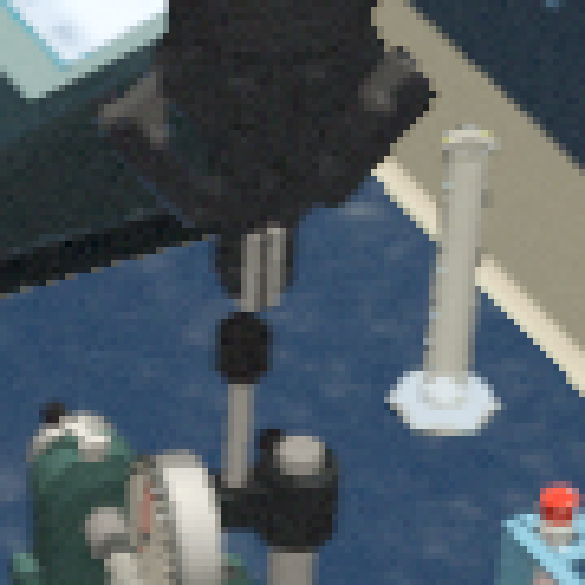

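Emit:
step_arm --steps '[[[0, 0, 2, 0], [0, 0, 2, 0], [0, 0, 0, 0]]]'

```text
time: 5.37
tool_pos: [0.5896, 0.0197, 0.2379]
orientation: [0.001, 0.768, 0.641, -0.002]
force: [0.3, 0.7, 0.1]
grip_width: -0.0002
```

Emit:
step_arm --steps '[[[0, 0, 2, 0], [0, 0, 0, 0], [0, 0, 0, 0]]]'

```text
time: 5.62
tool_pos: [0.5896, 0.0197, 0.2356]
orientation: [0.001, 0.768, 0.641, -0.002]
force: [0.2, 0.6, 1.5]
grip_width: 0.0001
```

```bash
python3 -c "
from h import *
st()
s,a=snap('side','side5.png')
cv2.imwrite('pics/s5f.png',cv2.resize(a[140:230,320:410],None,fx=6.5,fy=6.5,interpolation=0))
"
```

```text
t 5.62 pos [589.6  19.7 235.6] F [0.24 0.57 1.49] tq [ 0.01  0.01 -0.03] grip 0.1 toolx [ 0.178  0.984 -0.004] tooly [ 0.984 -0.178 -0.001] q [-0.61  0.47  0.68  1.7  -0.33  1.08 -0.  ]
```

View pics/s5f.png

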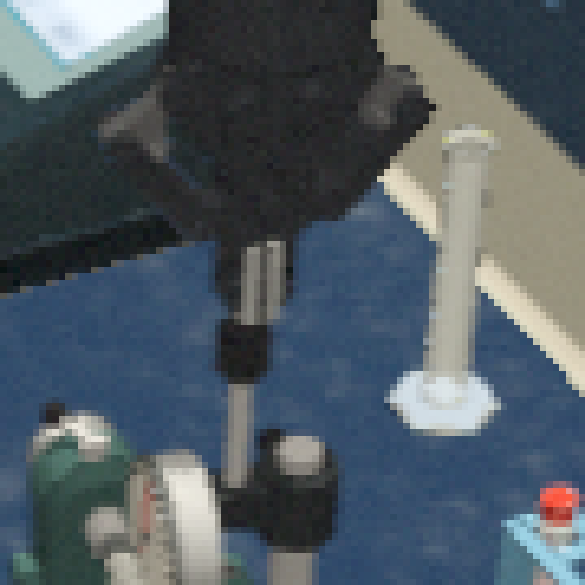

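Emit:
step_arm --steps '[[[0, 0, 2, 0], [0, 0, 0, 0], [0, 0, 0, 0]]]'

```text
time: 5.92
tool_pos: [0.5896, 0.0197, 0.2334]
orientation: [0.001, 0.768, 0.641, -0.002]
force: [0.1, 0.3, 0.3]
grip_width: 0.0002
```

Emit:
step_arm --steps '[[[0, 0, 2, 0], [0, 0, 0, 0], [0, 0, 0, 0]]]'

```text
time: 6.17
tool_pos: [0.5896, 0.0197, 0.2312]
orientation: [0.001, 0.767, 0.641, -0.002]
force: [0.3, 0.8, -0.1]
grip_width: -0.0001
```

```bash
python3 -c "
from h import *
st()
s,a=snap('side','side6.png')
cv2.imwrite('pics/s6f.png',cv2.resize(a[140:230,320:410],None,fx=6.5,fy=6.5,interpolation=0))
"
```

```text
t 6.17 pos [589.6  19.7 231.2] F [ 0.33  0.79 -0.09] tq [-0.01 -0.    0.06] grip -0.1 toolx [ 0.178  0.984 -0.004] tooly [ 0.984 -0.178 -0.001] q [-0.6   0.48  0.68  1.71 -0.33  1.08  0.  ]
```

View pics/s6f.png

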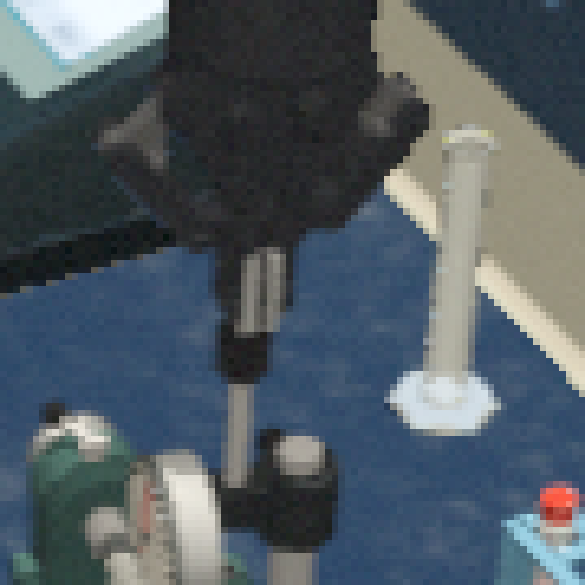

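Emit:
step_arm --steps '[[[0, 0, 2, 0], [0, 0, 2, 0], [0, 0, 0, 0]]]'

```text
time: 6.47
tool_pos: [0.5898, 0.0198, 0.2273]
orientation: [0.001, 0.767, 0.641, -0.001]
force: [-0.2, -0.4, -0.2]
grip_width: -0.0004
```

Emit:
step_arm --steps '[[[0, 0, 2, 0], [0, 0, 0, 0], [0, 0, 0, 0]]]'

```text
time: 6.72
tool_pos: [0.5899, 0.0197, 0.2253]
orientation: [0.001, 0.767, 0.641, -0.001]
force: [1.0, 0.4, 0.2]
grip_width: -0.0001
```

```bash
python3 -c "
from h import *
st()
s,a=snap('side','side7.png')
cv2.imwrite('pics/s7f.png',cv2.resize(a[140:230,320:410],None,fx=6.5,fy=6.5,interpolation=0))
"
```

```text
t 6.72 pos [589.9  19.7 225.3] F [0.99 0.38 0.2 ] tq [-0.01 -0.04 -0.01] grip -0.1 toolx [ 0.178  0.984 -0.003] tooly [ 0.984 -0.178 -0.   ] q [-0.6   0.48  0.68  1.71 -0.34  1.06  0.01]
```

View pics/s7f.png

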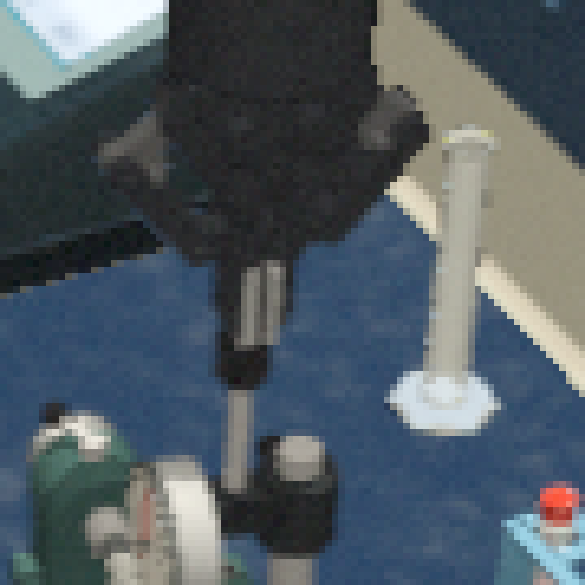

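```bash
cat >> h.py <<'E'
def shift(f0,f1,box,ext=1):
    a=cv2.imread('pics/'+f0,0).astype(np.float32);b=cv2.imread('pics/'+f1,0).astype(np.float32)
    x0,y0,x1,y1=box; w=np.outer(np.hanning(y1-y0),np.hanning(x1-x0)).astype(np.float32)
    T=a[y0:y1,x0:x1]; r=cv2.matchTemplate(b[y0-8:y1+20,x0-8:x1+8],T,cv2.TM_CCOEFF_NORMED)
    _,m,_,(i,j)=cv2.minMaxLoc(r)
    def sub(l,c,rr): 
        d=l-2*c+rr; return 0.5*(l-rr)/d if d else 0
    dx=i+(sub(r[j,i-1],r[j,i],r[j,i+1]) if 0<i<r.shape[1]-1 else 0)-8; dy=j+(sub(r[j-1,i],r[j,i],r[j+1,i]) if 0<j<r.shape[0]-1 else 0)-8
    return round(dx,2),round(dy,2),round(m,3)
E
python3 -c "
from h import *
s,a=snap('side','z.png')
print(proj(s,[.59,.02,.2])-proj(s,[.59,.02,.19]))
for f in ('side3.png','side4.png','side5.png','side6.png','side7.png'):
  print(f,shift('side2.png',f,(358,205,374,226)),shift('side2.png',f,(338,208,356,236)))
"
```

```text
[ 0.19262927 -3.10039145]
side3.png (np.float32(0.01), np.float32(-0.0), 0.995) (np.float32(0.01), np.float32(-0.02), 0.999)
side4.png (np.float32(0.01), np.float32(-0.0), 0.994) (np.float32(0.01), np.float32(-0.01), 0.999)
side5.png (np.float32(0.01), np.float32(-0.01), 0.993) (np.float32(0.02), np.float32(0.0), 0.998)
side6.png (np.float32(0.01), np.float32(-0.0), 0.993) (np.float32(0.0), np.float32(0.05), 0.993)
side7.png (np.float32(-0.09), np.float32(0.54), 0.935) (np.float32(0.02), np.float32(0.87), 0.97)
```

```bash
cat >> h.py <<'E'
def dial(f,name='side'):
    s,a=snap(name,f+'.png')
    b=a[195:275,325:385]
    cv2.imwrite('pics/'+f+'d.png',cv2.resize(b,None,fx=8,fy=7.5,interpolation=2)); return s,a
E
python3 -c "
from h import *
dial('d0')"
```

```text
(no output)
```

View pics/d0d.png

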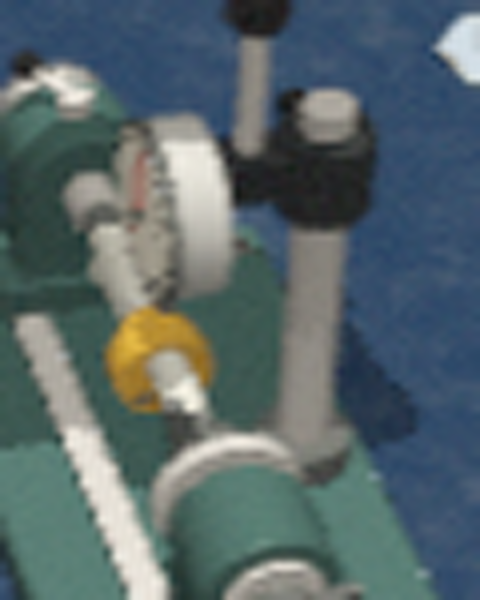

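Emit:
step_arm --steps '[[[0, 0, 2, 0], [0, 0, 2, 0], [0, 0, 2, 0], [0, 0, 0, 0]]]'

```text
time: 7.2
tool_pos: [0.5899, 0.0197, 0.2196]
orientation: [0.001, 0.767, 0.641, -0.001]
force: [0.4, -0.7, 0.1]
grip_width: -0.0001
```

```bash
python3 -c "
from h import *
st();dial('d1');print(shift('side2.png','d1.png',(338,208,356,236)),shift('side2.png','d1.png',(358,205,374,226)))"
```

```text
t 7.20 pos [589.9  19.7 219.6] F [ 0.36 -0.73  0.11] tq [-0.07  0.01  0.  ] grip -0.1 toolx [ 0.178  0.984 -0.002] tooly [ 0.984 -0.178 -0.   ] q [-0.6   0.49  0.67  1.72 -0.34  1.05  0.01]
(np.float32(0.03), np.float32(2.69), 0.925) (np.float32(-0.26), np.float32(1.93), 0.832)
```

View pics/d1d.png

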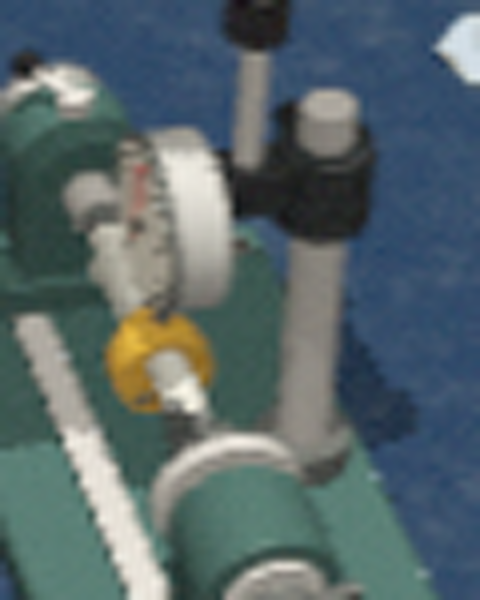

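Emit:
step_arm --steps '[[[0, 0, 2, 0], [0, 0, 2, 0], [0, 0, 0, 0]]]'

```text
time: 7.5
tool_pos: [0.5899, 0.0197, 0.2156]
orientation: [0.001, 0.768, 0.641, -0.001]
force: [-0.2, 0.5, 1.1]
grip_width: -0.0001
```

```bash
python3 -c "
from h import *
st();dial('d2');print(shift('side2.png','d2.png',(338,208,356,236)))"
```

```text
t 7.50 pos [589.9  19.7 215.6] F [-0.16  0.55  1.15] tq [ 0.1   0.06 -0.02] grip -0.1 toolx [ 0.178  0.984 -0.002] tooly [ 0.984 -0.178 -0.   ] q [-0.6   0.49  0.67  1.72 -0.35  1.05  0.01]
(np.float32(-0.03), np.float32(3.9), 0.898)
```

View pics/d2d.png

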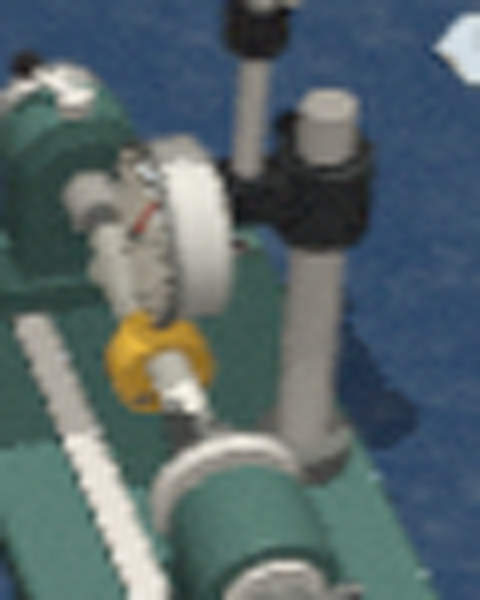

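```bash
cat >> h.py <<'E'
by=np.array([.198,.980,0]); bx=np.array([.980,-.198,0])
def needle(f):
    """red-needle angle in face plane (deg clockwise), from side picture f"""
    s=manip.snapshot('side'); a=cv2.imread('pics/'+f)
    x0,y0=335,200
    b=a[y0:y0+50,x0:x0+25].astype(float)
    w=np.clip(b[...,2]-np.maximum(b[...,0],b[...,1])-18,0,None)
    hh=b[...,1]-b[...,0]; w[hh>35]=0
    yy,xx=np.mgrid[0:50,0:25]; m=np.array([(w*xx).sum(),(w*yy).sum()])/w.sum(); 
    C=np.cov(np.stack([xx.ravel(),yy.ravel()]),aweights=w.ravel()); ev,V=np.linalg.eigh(C); d=V[:,1]
    P=np.array([.56,.025,.15]); J=np.stack([proj(s,P-by*.005)-proj(s,P+by*.005),proj(s,P+[0,0,.005])-proj(s,P-[0,0,.005])],1)
    r,u=np.linalg.solve(J,d); ang=np.degrees(np.arctan2(r,u)); print(f,'sum',w.sum(),'mean',m+[x0,y0],'ev',ev.round(2),'needle deg mod180 %.0f'%(ang%180),'mm %.2f'%((ang%180)/14.4))
E
python3 -c "
from h import *
for f in('d0','d1','d2'): needle(f+'.png')
"
```

```text
d0.png sum 154.0 mean [341.90909091 220.07792208] ev [ 0.17 28.43] needle deg mod180 167 mm 11.63
d1.png sum 169.0 mean [342.01183432 220.01775148] ev [ 0.33 24.2 ] needle deg mod180 165 mm 11.46
d2.png sum 128.0 mean [342.7109375 223.84375  ] ev [ 0.6  10.75] needle deg mod180 1 mm 0.09
```

```bash
python3 -c "
from h import *
o=[]
for f in('d0','d1','d2'):
  a=cv2.imread('pics/'+f+'.png')[205:240,334:358]; o.append(cv2.resize(a,None,fx=11,fy=11,interpolation=0))
  b=a.astype(int); print(f); w=b[...,2]-b[...,1]
  for j in range(35):
    print(205+j,' '.join('%3d'%v for v in w[j,2:14]))
cv2.imwrite('pics/n.png',np.hstack(o))
"
```

```text
d0
205   0 -15 -26 -27 -31 -25 -27 -28 -24 -27 -24 -23
206 -20 -23 -24 -26 -27 -26 -28 -29 -27 -24 -25 -24
207   1 -32 -31 -28 -21 -26 -27 -27 -27 -22 -27 -26
208  -9 -31 -31 -31 -21 -24 -29 -33 -29 -23 -23 -23
209 -15 -36 -33 -33 -31 -27 -26 -23 -25 -24 -23 -22
210 -17 -26 -32 -34 -25 -23 -19 -19 -12 -12 -11  -3
211 -27 -23 -24 -27 -12  -4  -3  -1   2   2   2   2
212 -28 -28 -26 -21   1   4   4   2   0   3   2   2
213 -26 -22 -25 -18  -2   4   5   1   2   2   3   2
214 -19 -20 -21 -12   3   7   5   3  -1   1   2   2
215 -22 -21 -20  -8   3   7  22  18   0   2   2   2
216 -19 -21 -17  -3   4   7  35  13  -2  -2   4   4
217 -17 -16 -21  -1   4  20  37  18   3  -2   3   2
218   0   0  -4  -7   3  20  34  18   3   0   3   3
219   4   6   0  -8   5  21  34  17   6  -1   1   1
220   6   4   4  -1   2  22  36  16   2   0   0   2
221   4   2   3   4   5  20  36  16   4   0  -1   2
222   1  -1  -1   2   6  21  39  16   4   4   1   2
223  -4  -1  -2  -1   1   3   1   5   6   0  -1   3
224  -1  -2  -1  -2   5   4   4   6   4   3  -2   1
225   1   2   2   2   4  21  13   4   6   6  -1  -1
226  
[... 3668 characters left out ...]
   2   4   6  -1  -3   3
227  -2   0   3   2   6   5   4   3   4   3   0   0
228 -12  -1   3   3   3   6   6   8   5   3   0   2
229 -11   1   3   4   5   5   5   4   4   3   1   0
230  -4   1   4   2   5   3   6   6   4   5  -1   0
231  -2   3   2   2   4   4   5   5   6   5   3   0
232 -14   0   1   1   3   4   6   7   7   5   0  -1
233 -21 -14   1   3   2   2   3   5   6   6   1  -1
234 -21 -17  -4   3   1   2   5   5   6   7   0  -3
235 -22 -22 -14   1   2   4   5   6   6   4   2   1
236 -27 -30 -28  -1   3  17  24  16   7   3  -3   2
237 -26 -26 -25 -14  16  35  39  32  12   4   0  12
238 -27 -24 -28 -13  36  42  38  35  19   7  31  39
239 -27 -26 -25  18  40  44  40  41  38  39  41  39
```

View pics/n.png

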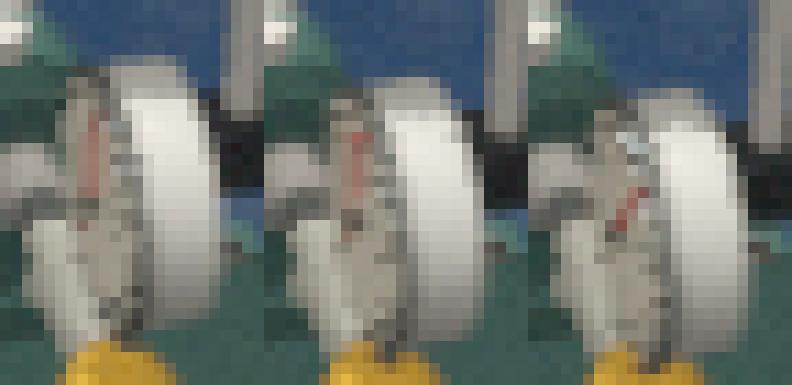

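```bash
python3 -c "
from h import *
s=manip.snapshot('side')
P=np.array([.56,.025,.15]); J=np.stack([proj(s,P-by*.005)-proj(s,P+by*.005),proj(s,P+[0,0,.005])-proj(s,P-[0,0,.005])],1)/10
print(J)
for d in ((.4,-8.5),(2.5,-4.7),(2.6,-4.2),(2.8,-5)):
  r,u=np.linalg.solve(J,d); print(d,r,u,np.hypot(r,u),np.degrees(np.arctan2(r,u)))
for th in range(0,360,30): print(th,(J@(23*np.array([np.sin(np.radians(th)),np.cos(np.radians(th))]))).round(1))
"
```

```text
[[ 0.10996585  0.01367378]
 [ 0.24445671 -0.29837174]]
(0.4, -8.5) 0.08634216907004388 28.558693465946206 28.558823985802327 0.1732231488430217
(2.5, -4.7) 18.854755522003398 31.199910806856053 36.45457776672624 31.14544227239333
(2.6, -4.2) 19.869158452685024 30.35525172506831 36.27981208482436 33.20692235017577
(2.8, -5) 21.217175247707164 34.14090438316662 40.19664012815553 31.859260174034155
0 [ 0.3 -6.9]
30 [ 1.5 -3.1]
60 [2.3 1.4]
90 [2.5 5.6]
120 [2.  8.3]
150 [1.  8.8]
180 [-0.3  6.9]
210 [-1.5  3.1]
240 [-2.3 -1.4]
270 [-2.5 -5.6]
300 [-2.  -8.3]
330 [-1.  -8.8]
```

Emit:
step_arm --steps '[[[0, 0, 1.3, 0], [0, 0, 0, 0], [0, 0, 0, 0], [0, 0, 0, 0]]]'

```text
time: 8.08
tool_pos: [0.59, 0.0197, 0.2144]
orientation: [0.001, 0.767, 0.641, -0.001]
force: [-1.3, 1.0, 2.6]
grip_width: 0.0003
```

```bash
python3 -c "
from h import *
st();dial('d3');print(shift('side2.png','d3.png',(338,208,356,236)))
a=cv2.imread('pics/d3.png')[205:240,334:358]
cv2.imwrite('pics/n.png',cv2.resize(a,None,fx=16,fy=16,interpolation=0))
b=a.astype(int);w=b[...,2]-b[...,1]
for j in range(12,25): print(205+j,' '.join('%3d'%v for v in w[j,2:14]),'  ',' '.join('%3d'%v for v in b[j,2:14,1]))
"
```

```text
t 8.08 pos [590.   19.7 214.4] F [-1.31  1.04  2.61] tq [ 0.07  0.15 -0.03] grip 0.3 toolx [ 0.178  0.984 -0.002] tooly [ 0.984 -0.178 -0.   ] q [-0.6   0.5   0.67  1.73 -0.35  1.04  0.01]
(np.float32(-0.09), np.float32(4.31), 0.892)
217 -14 -14 -17  -2   2   4   4  -2  -2   2   3   2     80  77  71 109 107 112 112 122 139 206 224 224
218  -3   1  -7  -6   5   7   5   2  -2   5   3   2    147 142 107  74 126 145 130 108 124 205 229 230
219   5   5   1  -1   6   7   6   1  -2   1   2   2    166 163 135 122 123 137 133 124 135 170 221 236
220   5   3   6   2   4   7   4   0  -3   1   3   2    167 167 157 127 134 146 136 188 172 142 214 234
221   4   4   4   6   5   6   4   6   4  -1   3   3    162 159 156 134 135 146 153 151 126 123 204 227
222   4   0  -1   0   7   5   6   6   2  -4   2   2    122 108 109 114 135 147 149 152 153 145 180 216
223  -4  -3  -3   2   4   7   5   6   6  -1   1   2     95  98  96  96 134 146 150 151 126 127 162 207
224   0  -3   0   0   4   6   6   5   2  -4   1   1     86 100 102  96 130 145 148 151 162 145 157 203
225   0   2   2   3   4   5   8   7   9   0  -2   3     88 147 176 173 155 121 133 149 136 117 135 192
226  -1   3   2   4   5  12  68  62  34   5  -1   3    111 157 180 165 149 102  52  82 113 141 132 182
227  -1   3   2   2   3   7   7   6   9   3   1   2    115 154 173 166 151 119 116 143 147 148 130 176
228 -15  -2   2   2   4   7   5   5   6   3   0   2     88 144 171 173 144 138 151 152 148 141 120 153
229  -9   3   2   2   6   6   6   6   7   3   2   1     96 141 157 172 164 150 148 150 149 124 103 147
```

View pics/n.png

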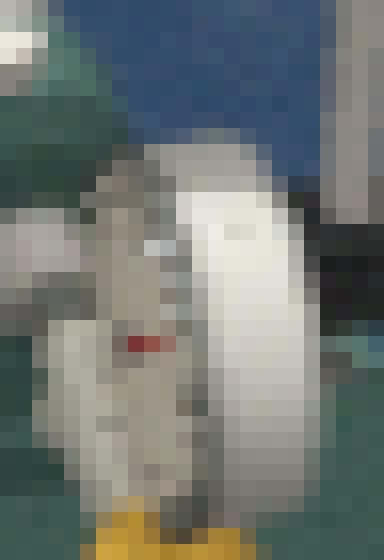

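Emit:
step_arm --steps '[[[0, 0, -5, 0], [0, 0, -15, 0], [0, 0, -25, 0], [0, 0, -30, 0], [0, 0, 0, 0]]]'

```text
time: 8.55
tool_pos: [0.5885, 0.0196, 0.291]
orientation: [-0.0, 0.768, 0.641, -0.003]
force: [1.8, -1.2, 0.1]
grip_width: -0.0002
```

```bash
python3 -c "
from h import *
st()
t=manip.snapshot('top')
T=lambda u,v:(205+u/4.7,185+v/4.7)
O=np.array([.570,.0247,0])
for p in [(190,233),(250,236),(430,259),(450,261),(630,282),(65,221),(518,268)]:
  w=plane(t,*T(*p),.085)-O; print(p, w@bx*1e3,w@by*1e3)
dial('d4')
a=cv2.imread('pics/d4.png'); cv2.imwrite('pics/d4z.png',cv2.resize(a[215:310,320:400],None,fx=7,fy=6.3,interpolation=2))
b=cv2.imread('pics/top0.png'); cv2.imwrite('pics/t0c.png',cv2.resize(b[210:270,240:350],None,fx=7,fy=7,interpolation=2))
"
```

```text
t 8.55 pos [588.5  19.6 291. ] F [ 1.8  -1.19  0.05] tq [-0.   -0.08  0.01] grip -0.2 toolx [ 0.179  0.984 -0.005] tooly [ 0.984 -0.179 -0.005] q [-0.63  0.42  0.71  1.64 -0.29  1.2  -0.03]
(190, 233) -7.475800205309047 80.79365695627428
(250, 236) -5.752898998312613 52.26670483261815
(430, 259) -7.412384281218474 -34.027971285115264
(450, 261) -7.326150476278472 -43.56273201516166
(630, 282) -8.009327706972703 -129.35576870515973
(65, 221) -8.262808246502967 140.68538667227736
(518, 268) -7.130598242925447 -75.9644450409834
```

View pics/d4z.png

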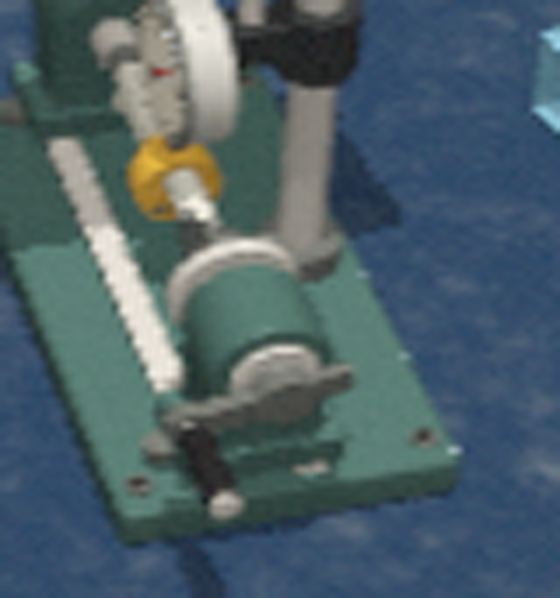

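View pics/t0c.png

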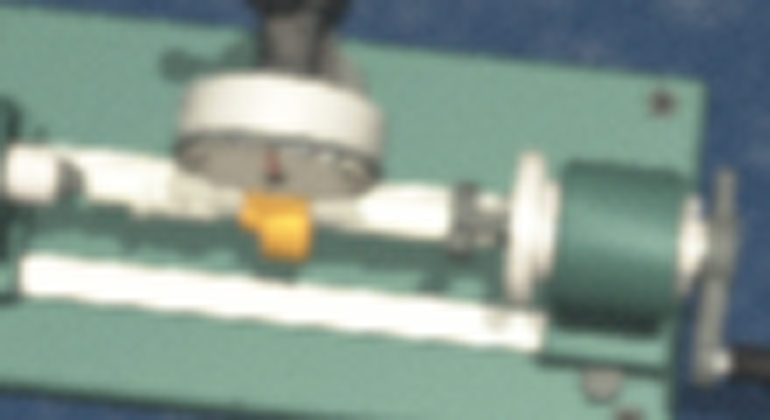

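```bash
python3 -c "
from h import *
s,a=snap('side','e0.png'); t=manip.snapshot('top')
O=np.array([.570,.0247,0])-.0075*bx
# brass mask side
hsv=cv2.cvtColor(a,cv2.COLOR_BGR2HSV); m=cv2.inRange(hsv,(15,120,80),(32,255,255)); m[:225]=0;m[275:]=0;m[:,:330]=0;m[:,365:]=0
ys,xs=np.nonzero(m); print(len(xs),xs.min(),xs.max(),ys.min(),ys.max())
c,_=cv2.findContours(m,0,1); c=max(c,key=cv2.contourArea); (u,v),r=cv2.minEnclosingCircle(c); print('circ',u,v,r, cv2.fitEllipse(cv2.convexHull(c)))
b=cv2.imread('pics/top0.png');hb=cv2.cvtColor(b,cv2.COLOR_BGR2HSV);mb=cv2.inRange(hb,(12,120,80),(32,255,255));mb[:225]=0;mb[260:]=0;mb[:,:260]=0;mb[:,310:]=0
ys,xs=np.nonzero(mb);print('top',len(xs),xs.min(),xs.max(),ys.min(),ys.max())
for yy in (-.01,-.005,0,.005,.01,.015):
  P=O+by*yy+[0,0,.085]; print(yy,proj(s,P).round(1),proj(t,P).round(1))
P=O+[0,0,.085]
print('px per mm bx,z side',(proj(s,P+bx*.001)-proj(s,P)).round(3),(proj(s,P+[0,0,.001])-proj(s,P)).round(3), 'top',(proj(t,P+bx*.001)-proj(t,P)).round(3),(proj(t,P+[0,0,.001])-proj(t,P)).round(3))
print(((plane(t,205+692/4.7,185+365/4.7,.084)-O)@np.stack([bx,by],1)*1e3).round(1))
"
```

```text
87 338 350 237 249
circ 344.0714416503906 242.7857208251953 6.550523281097412 ((344.1954650878906, 242.83071899414062), (12.470556259155273, 12.740718841552734), 146.8913116455078)
top 69 275 283 238 246
-0.01 [345.5 244.3] [285.8 239. ]
-0.005 [345. 243.] [283.6 238.7]
0 [344.5 241.8] [281.3 238.5]
0.005 [343.9 240.6] [279.1 238.3]
0.01 [343.4 239.4] [276.9 238. ]
0.015 [342.9 238.1] [274.7 237.8]
px per mm bx,z side [ 0.364 -0.062] [ 0.013 -0.282] top [ 0.055 -0.431] [-0.02  -0.115]
[ -37.  -162.3]
```

```bash
python3 -c "
from h import *
to([.496,-.126,.20])"
```

```text
t 8.75 pos [585.1  20.3 284.9] F [ 0.06  0.5  -0.06] tq [ 0.04 -0.03  0.04] grip -0.1 toolx [ 0.178  0.984 -0.007] tooly [ 0.984 -0.178 -0.013] q [-0.63  0.43  0.71  1.64 -0.29  1.19 -0.03]
tool delta mm [-159.3  -60.4   86.8]
```

Emit:
step_arm --steps '[[[-20, -7, 0, 0], [-28, -11, 0, 0], [-28, -11, 10, 0], [-28, -11, 20, 0], [-28, -11, 25, 0], [-20, -7, 15, 0], [-6, -2, 15, 0], [0, 0, 0, 0]]]' --fingers 0.4

```text
time: 9.42
tool_pos: [0.4879, -0.1272, 0.1908]
orientation: [-0.007, 0.766, 0.643, -0.012]
force: [-0.1, 1.5, 0.5]
grip_width: 0.0256
```

```bash
python3 -c "
from h import *
to([.496,-.126,.16])
s,a=snap('side','f0.png'); t,b=snap('top','f0t.png')
p=np.array(manip.state()['tool_pos'])
A=cv2.resize(a[170:330,290:410],None,fx=3.7,fy=3.7,interpolation=2); 
q=(proj(s,p)-[290,170]+.5)*3.7; cv2.circle(A,(int(q[0]),int(q[1])),2,(0,255,0),-1)
cv2.imwrite('pics/f0a.png',A); cv2.imwrite('pics/f0b.png',cv2.resize(b[185:305,225:425],None,fx=4,fy=4,interpolation=2)); print(proj(t,p))
"
```

```text
t 9.42 pos [ 487.9 -127.2  190.8] F [-0.15  1.45  0.5 ] tq [ 0.05 -0.02 -0.04] grip 25.6 toolx [ 0.172  0.985 -0.009] tooly [ 0.985 -0.173 -0.025] q [-0.41  0.39  0.72  1.95 -0.3   0.94  0.29]
tool delta mm [ 2.9  8.5 30.6]
[356.38413693 252.53025873]
```

View pics/f0a.png

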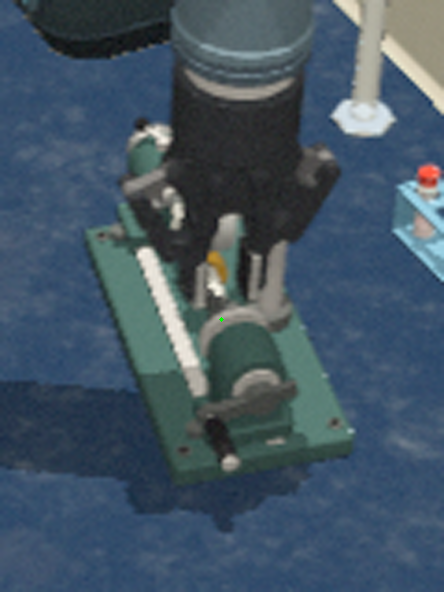

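View pics/f0b.png

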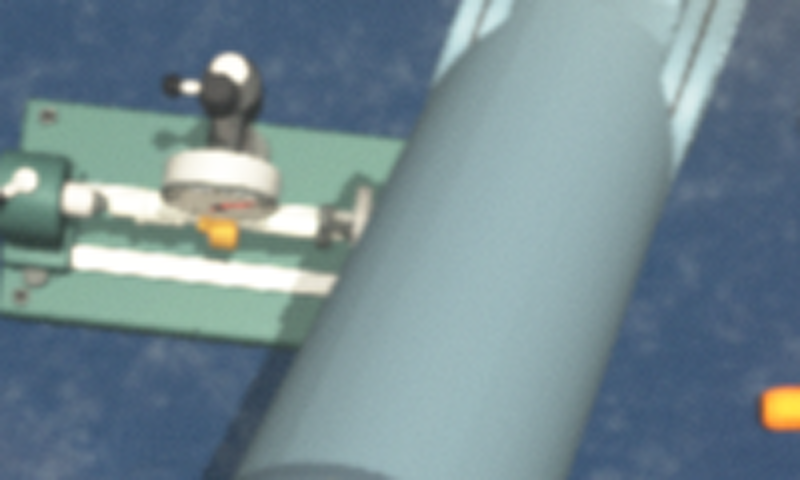

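Emit:
step_arm --steps '[[[2, 4, 10, 0], [1, 4, 20, 0], [0, 0, 25, 0], [0, 0, 15, 0], [0, 0, 0, 0]]]'

```text
time: 9.93
tool_pos: [0.5075, -0.1188, 0.1226]
orientation: [-0.002, 0.762, 0.648, -0.005]
force: [-1.0, 0.6, 1.1]
grip_width: 0.0258
```

```bash
cat >> h.py <<'E'
def look(f):
    s,a=snap('side',f+'.png'); p=np.array(manip.state()['tool_pos'])
    A=cv2.resize(a[215:315,310:400],None,fx=6.5,fy=6,interpolation=2)
    q=(proj(s,p)-[310,215]+.5)*[6.5,6]; cv2.circle(A,(int(q[0]),int(q[1])),2,(0,255,0),-1); cv2.imwrite('pics/'+f+'z.png',A)
E
python3 -c "
from h import *
to([.496,-.126,.06]); look('g0')
"
```

```text
t 9.93 pos [ 507.5 -118.8  122.6] F [-0.95  0.64  1.06] tq [-0.01  0.01  0.01] grip 25.8 toolx [ 0.16   0.987 -0.006] tooly [ 0.987 -0.16  -0.01 ] q [-0.35  0.51  0.64  1.97 -0.41  0.8   0.36]
tool delta mm [-8.6 -9.6 62.8]
```

View pics/g0z.png

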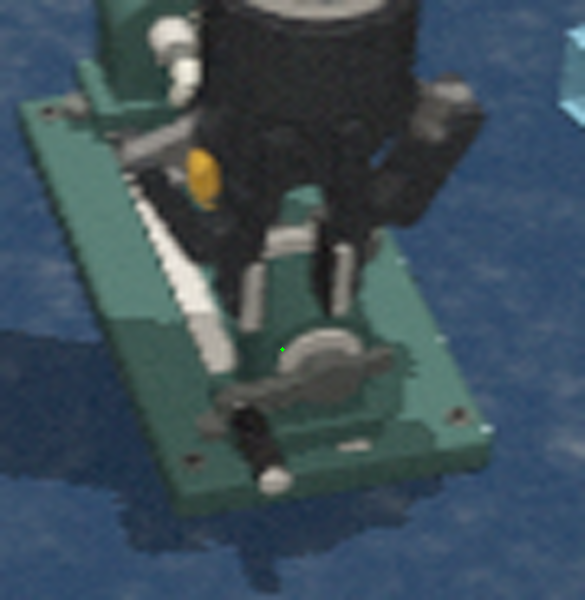

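Emit:
step_arm --steps '[[[-5, -5, 5, 1.2], [-3, -4, 5, 1], [0, 0, 0, 0], [0, 0, 0, 0]]]'

```text
time: 10.32
tool_pos: [0.5002, -0.1248, 0.1157]
orientation: [0.0, 0.774, 0.633, -0.003]
force: [0.1, 0.4, 1.3]
grip_width: 0.0257
```

```bash
python3 -c "
from h import *
to([.496,-.126,.06]); look('g1')
"
```

```text
t 10.32 pos [ 500.2 -124.8  115.7] F [0.07 0.41 1.31] tq [-0.02 -0.03  0.01] grip 25.7 toolx [ 0.199  0.98  -0.005] tooly [ 0.98  -0.199 -0.004] q [-0.35  0.51  0.65  1.99 -0.43  0.78  0.35]
tool delta mm [-1.7 -3.6 55.7]
```

View pics/g1z.png

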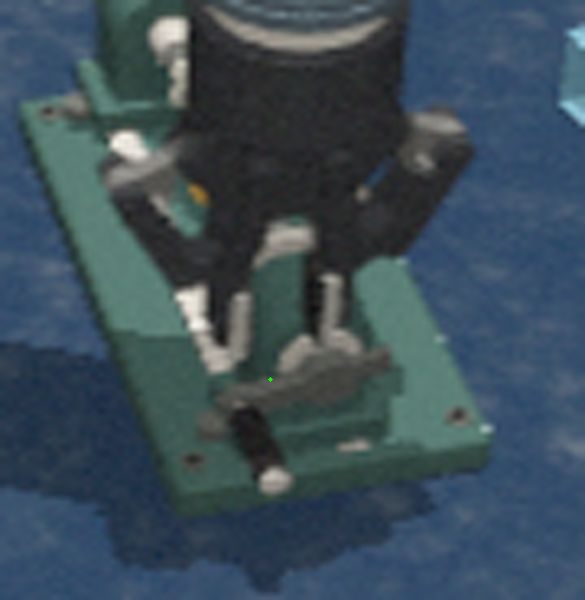

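Emit:
step_arm --steps '[[[-1, -3, 10, 0], [-1, -2, 15, 0], [0, 0, 15, 0], [0, 0, 8, 0], [0, 0, 0, 0], [0, 0, 0, 0]]]'

```text
time: 10.87
tool_pos: [0.4957, -0.1263, 0.0663]
orientation: [0.002, 0.774, 0.633, -0.001]
force: [-0.9, -1.0, 0.5]
grip_width: 0.0254
```

```bash
python3 -c "
from h import *
to([.496,-.126,.06]); look('g2')
"
```

```text
t 10.87 pos [ 495.7 -126.3   66.3] F [-0.85 -1.02  0.48] tq [0.01 0.01 0.07] grip 25.4 toolx [ 0.199  0.98  -0.004] tooly [ 0.98  -0.199  0.001] q [-0.29  0.59  0.58  2.03 -0.5   0.67  0.42]
tool delta mm [0.3 0.2 6.3]
```

View pics/g2z.png

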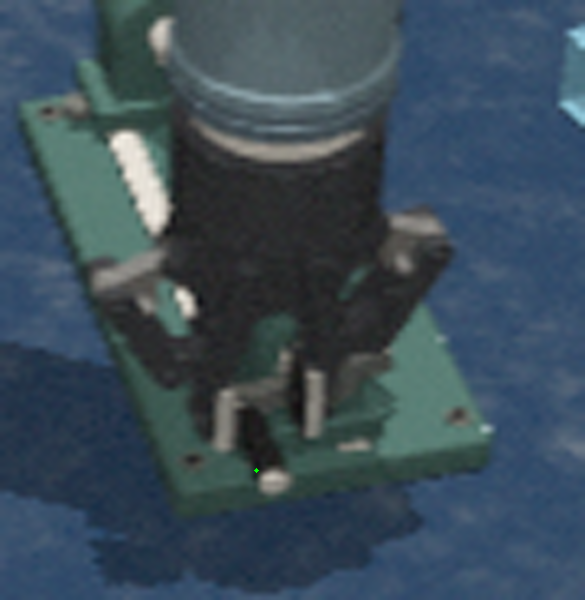

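Emit:
step_arm --steps '[[[0, 0, 8, 0], [0, 0, 8, 0], [0, 0, 7, 0], [0, 0, 0, 0], [0, 0, 0, 0]]]'

```text
time: 11.33
tool_pos: [0.4973, -0.1265, 0.0425]
orientation: [0.003, 0.774, 0.633, -0.0]
force: [0.4, -0.2, 0.2]
grip_width: 0.0257
```

```bash
python3 -c "
from h import *
to([.496,-.126,.041]); look('g3')
"
```

```text
t 11.33 pos [ 497.3 -126.5   42.5] F [ 0.39 -0.18  0.25] tq [0.03 0.05 0.02] grip 25.7 toolx [ 0.198  0.98  -0.004] tooly [ 0.98  -0.198  0.004] q [-0.26  0.63  0.54  2.03 -0.54  0.62  0.45]
tool delta mm [ 0.2 -1.4  1.5]
```

View pics/g3z.png

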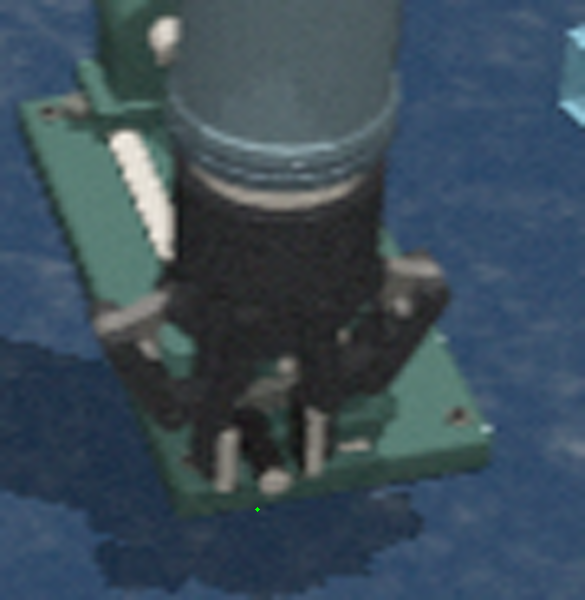

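Emit:
step_arm --steps '[[[0, -1.2, 0, 0], [0, 0, 0, 0], [0, 0, 0, 0]]]' --fingers 0.6

```text
time: 11.63
tool_pos: [0.4962, -0.1263, 0.0429]
orientation: [0.003, 0.774, 0.633, -0.0]
force: [0.6, 0.4, -0.0]
grip_width: 0.017
```

```bash
python3 -c "
from h import *
to([.496,-.126,.041]); look('g4')
"
```

```text
t 11.63 pos [ 496.2 -126.3   42.9] F [ 0.63  0.44 -0.  ] tq [ 0.03  0.02 -0.02] grip 17.0 toolx [ 0.198  0.98  -0.004] tooly [ 0.98  -0.198  0.004] q [-0.26  0.62  0.54  2.04 -0.54  0.62  0.45]
tool delta mm [ 0.3 -0.3  1.9]
```

View pics/g4z.png

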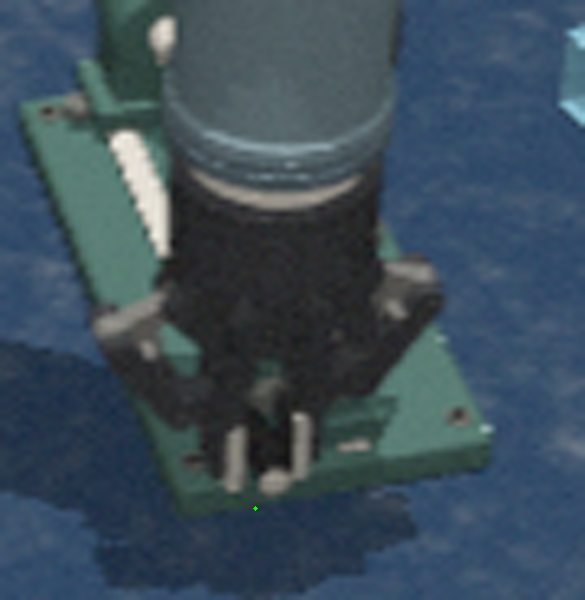

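Emit:
step_arm --steps '[[[0, 0, 0, 0], [0, 0, 0, 0]]]' --fingers 0.65

```text
time: 11.85
tool_pos: [0.4964, -0.1263, 0.0432]
orientation: [0.003, 0.774, 0.633, 0.0]
force: [-0.1, -0.5, -0.1]
grip_width: 0.0149
```

Emit:
step_arm --steps '[[[0, 0, 0, 0], [0, 0, 0, 0]]]' --fingers 0.67

```text
time: 12.02
tool_pos: [0.4967, -0.1263, 0.0434]
orientation: [0.003, 0.774, 0.633, 0.0]
force: [-0.0, 0.3, 0.2]
grip_width: 0.014
```

```bash
python3 -c "
from h import *
to([.496,-.126,.041])
"
```

```text
t 12.02 pos [ 496.7 -126.3   43.4] F [-0.02  0.3   0.24] tq [ 0.05 -0.02 -0.03] grip 14.0 toolx [ 0.198  0.98  -0.004] tooly [ 0.98  -0.198  0.006] q [-0.26  0.62  0.54  2.04 -0.54  0.62  0.45]
tool delta mm [ 0.2 -0.8  2.4]
```

Emit:
step_arm --steps '[[[0, 0, 0, 0], [0, 0, 0, 0]]]' --fingers 0.69

```text
time: 12.18
tool_pos: [0.497, -0.1264, 0.0435]
orientation: [0.004, 0.774, 0.633, 0.001]
force: [-0.8, -0.7, 0.2]
grip_width: 0.013
```

Emit:
step_arm --steps '[[[0, 0, 0, 0], [0, 0, 0, 0]]]' --fingers 0.7

```text
time: 12.35
tool_pos: [0.4971, -0.1264, 0.0436]
orientation: [0.004, 0.774, 0.633, 0.001]
force: [0.9, 0.2, -1.2]
grip_width: 0.0127
```

Emit:
step_arm --steps '[[[0, 0, 0, 0], [0, 0, 0, 0]]]' --fingers 0.72

```text
time: 12.52
tool_pos: [0.4971, -0.1264, 0.0435]
orientation: [0.004, 0.774, 0.633, 0.001]
force: [0.2, -0.5, 0.9]
grip_width: 0.0121
```

```bash
python3 -c "
from h import *
to([.496,-.126,.041])
"
```

```text
t 12.52 pos [ 497.1 -126.4   43.5] F [ 0.22 -0.48  0.88] tq [ 0.02 -0.07 -0.04] grip 12.1 toolx [ 0.198  0.98  -0.004] tooly [ 0.98  -0.198  0.006] q [-0.26  0.62  0.54  2.04 -0.54  0.62  0.45]
tool delta mm [ 0.2 -1.2  2.5]
```

Emit:
step_arm --steps '[[[0, 0, 0, 0], [0, 0, 0, 0]]]' --fingers 0.76

```text
time: 12.68
tool_pos: [0.4971, -0.1264, 0.0436]
orientation: [0.004, 0.774, 0.633, 0.001]
force: [-0.7, -0.2, 0.9]
grip_width: 0.0113
```

```bash
python3 -c "
from h import *
st(); look('g5')
"
```

```text
t 12.68 pos [ 497.1 -126.4   43.6] F [-0.68 -0.16  0.85] tq [-0.02 -0.06 -0.07] grip 11.3 toolx [ 0.198  0.98  -0.004] tooly [ 0.98  -0.198  0.006] q [-0.26  0.62  0.54  2.04 -0.54  0.62  0.45]
```

View pics/g5z.png

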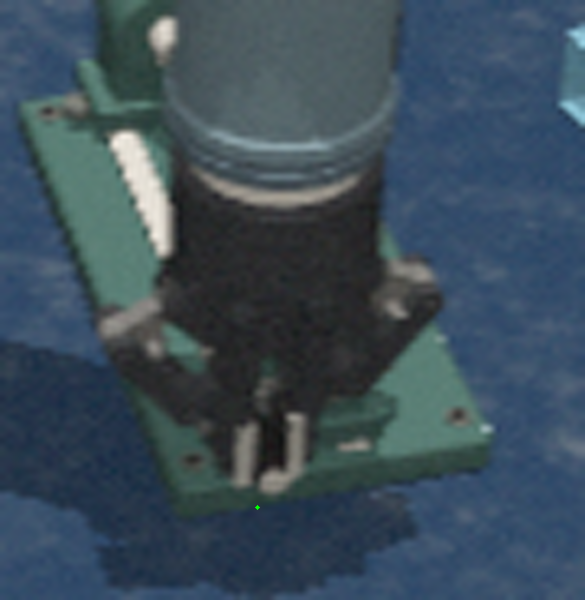

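Emit:
step_arm --steps '[[[0, 0, -1.5, 0], [0, 0, -1.5, 0], [0, 0, 0, 0]]]'

```text
time: 12.98
tool_pos: [0.4967, -0.1263, 0.0463]
orientation: [0.003, 0.774, 0.633, 0.0]
force: [1.0, 0.6, -1.4]
grip_width: 0.0109
```

```bash
cat >> h.py <<'E'
def bf():
    s,M=st(); O=np.array([.5627,.0262,0]); p=np.array(s['tool_pos'])-O
    f=np.array(s['force']); B=np.stack([bx,by,[0,0,1]],1); print('bed-frame TCP mm',(p@B*1e3).round(1),'F bed x,y,z',(f@B).round(2))
E
python3 -c "
from h import *
bf(); look('g6')
"
```

```text
t 12.98 pos [ 496.7 -126.3   46.3] F [ 0.97  0.61 -1.41] tq [-0.11 -0.22  0.06] grip 10.9 toolx [ 0.198  0.98  -0.004] tooly [ 0.98  -0.198  0.006] q [-0.26  0.62  0.55  2.03 -0.53  0.62  0.44]
bed-frame TCP mm [ -34.5 -162.5   46.3] F bed x,y,z [ 0.83  0.79 -1.41]
```

View pics/g6z.png

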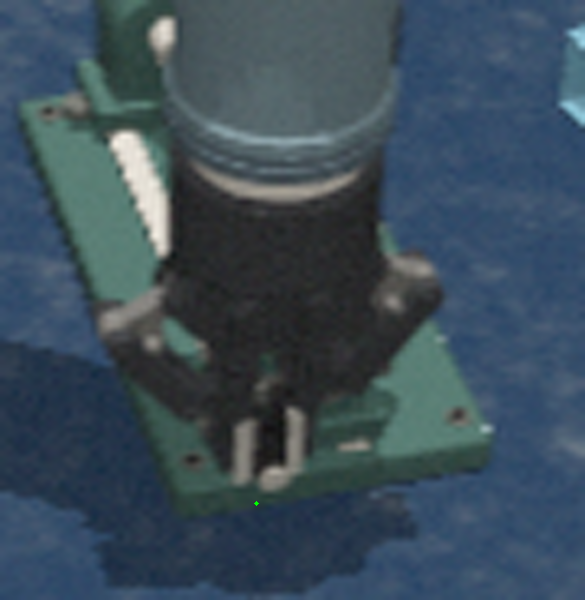

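Emit:
step_arm --steps '[[[0, 0, -2, 0], [0, 0.2, -2, 0], [0, 0.3, -2, 0], [0, 0, 0, 0]]]'

```text
time: 13.37
tool_pos: [0.4964, -0.1263, 0.0524]
orientation: [0.003, 0.774, 0.633, -0.0]
force: [0.8, -0.1, -2.8]
grip_width: 0.0112
```

```bash
python3 -c "
from h import *
bf(); look('g7')
"
```

```text
t 13.37 pos [ 496.4 -126.3   52.4] F [ 0.85 -0.06 -2.81] tq [-0.02 -0.18 -0.06] grip 11.2 toolx [ 0.198  0.98  -0.004] tooly [ 0.98  -0.198  0.004] q [-0.27  0.61  0.56  2.03 -0.52  0.64  0.43]
bed-frame TCP mm [ -34.8 -162.5   52.4] F bed x,y,z [ 0.84  0.11 -2.81]
```

View pics/g7z.png

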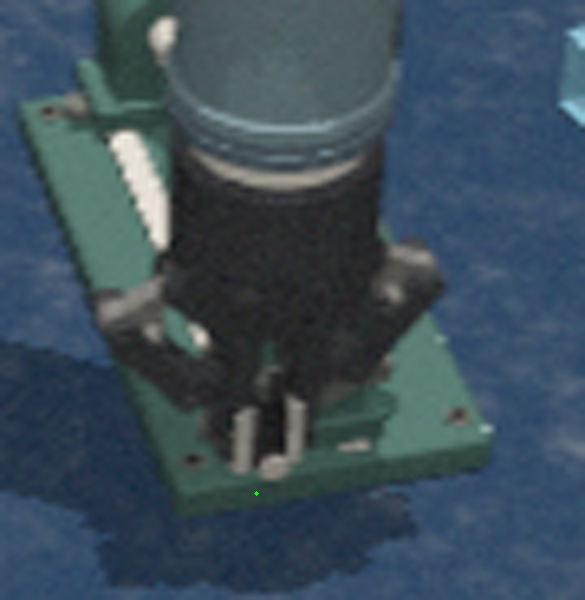

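Emit:
step_arm --steps '[[[0, 0.9, -2.9, 0], [0, 1.0, -2.8, 0], [0, 1.2, -2.7, 0], [0, 0, 0, 0]]]'

```text
time: 13.75
tool_pos: [0.4977, -0.1265, 0.061]
orientation: [0.001, 0.774, 0.633, -0.001]
force: [0.3, -0.4, -2.0]
grip_width: 0.0113
```

```bash
python3 -c "
from h import *
bf()
"
```

```text
t 13.75 pos [ 497.7 -126.5   61. ] F [ 0.3  -0.41 -2.  ] tq [-0.04  0.08 -0.01] grip 11.3 toolx [ 0.198  0.98  -0.004] tooly [ 0.98  -0.198  0.   ] q [-0.28  0.6   0.57  2.02 -0.51  0.66  0.42]
bed-frame TCP mm [ -33.4 -162.5   61. ] F bed x,y,z [ 0.37 -0.35 -2.  ]
```

Emit:
step_arm --steps '[[[0, 1.5, -2.8, 0], [0, 1.7, -2.7, 0], [0, 1.9, -2.5, 0], [0, 0.3, 0, 0]]]'

```text
time: 14.08
tool_pos: [0.5016, -0.1273, 0.0695]
orientation: [-0.0, 0.774, 0.633, -0.002]
force: [-2.3, 0.6, -1.8]
grip_width: 0.0112
```

```bash
python3 -c "
from h import *
bf()
"
```

```text
t 14.08 pos [ 501.6 -127.3   69.5] F [-2.34  0.56 -1.84] tq [0.02 0.41 0.01] grip 11.2 toolx [ 0.198  0.98  -0.003] tooly [ 0.98  -0.198 -0.003] q [-0.29  0.59  0.58  2.01 -0.5   0.69  0.41]
bed-frame TCP mm [ -29.5 -162.6   69.5] F bed x,y,z [-2.41  0.08 -1.84]
```

Emit:
step_arm --steps '[[[0, 2.1, -2.5, 0], [0, 2.3, -2.4, 0], [0, 2.5, -2.2, 0], [0, 0.2, 0, 0]]]'

```text
time: 14.42
tool_pos: [0.5079, -0.1286, 0.077]
orientation: [-0.001, 0.774, 0.633, -0.003]
force: [-3.0, -0.5, 0.0]
grip_width: 0.0111
```

```bash
python3 -c "
from h import *
bf()
"
```

```text
t 14.42 pos [ 507.9 -128.6   77. ] F [-3.02 -0.46  0.04] tq [ 0.06  0.56 -0.02] grip 11.1 toolx [ 0.198  0.98  -0.003] tooly [ 0.98  -0.198 -0.006] q [-0.29  0.59  0.59  1.99 -0.49  0.72  0.4 ]
bed-frame TCP mm [ -23.1 -162.6   77. ] F bed x,y,z [-2.86 -1.05  0.04]
```

Emit:
step_arm --steps '[[[0, 2.6, -2.1, 0], [0, 2.7, -1.9, 0], [0, 2.9, -1.6, 0], [0, 3.0, -1.3, 0], [0, 0.2, 0, 0]]]'

```text
time: 14.83
tool_pos: [0.52, -0.1311, 0.0845]
orientation: [-0.002, 0.774, 0.633, -0.003]
force: [-2.5, -0.9, -1.5]
grip_width: 0.0114
```

```bash
python3 -c "
from h import *
bf(); s,a=snap('side','k0.png'); t,b=snap('top','k0t.png')
cv2.imwrite('pics/k0z.png',np.hstack([cv2.resize(a[195:275,325:385],None,fx=6,fy=6,interpolation=2),cv2.resize(b[200:280,240:310],None,fx=6,fy=6,interpolation=2)]))
"
```

```text
t 14.83 pos [ 520.  -131.1   84.5] F [-2.54 -0.89 -1.55] tq [ 0.04  0.48 -0.04] grip 11.4 toolx [ 0.198  0.98  -0.003] tooly [ 0.98  -0.198 -0.007] q [-0.29  0.6   0.6   1.95 -0.48  0.75  0.39]
bed-frame TCP mm [ -10.7 -162.6   84.5] F bed x,y,z [-2.32 -1.37 -1.55]
```

View pics/k0z.png

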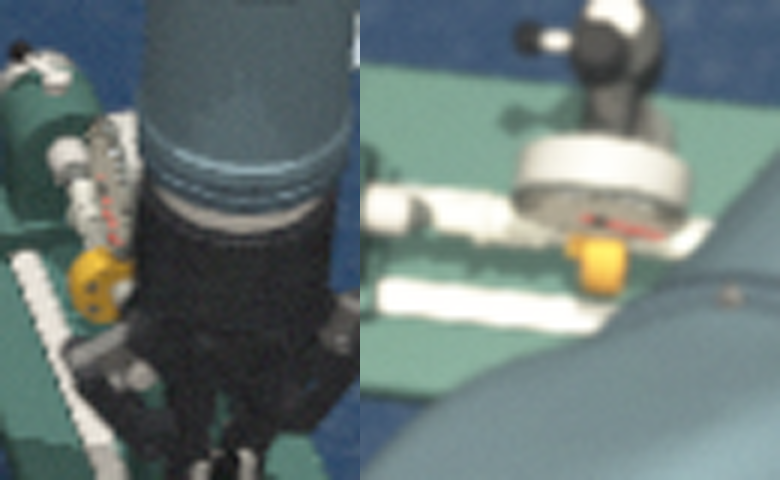

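Emit:
step_arm --steps '[[[0, 3.0, -0.7, 0], [0, 3.0, -0.5, 0], [0, 3.0, -0.2, 0], [0, 3.0, 0, 0], [0, 3.0, 0.3, 0], [0, 0.2, 0, 0]]]'

```text
time: 15.43
tool_pos: [0.5354, -0.1342, 0.0857]
orientation: [-0.002, 0.774, 0.633, -0.004]
force: [-2.8, 0.5, -0.5]
grip_width: 0.0111
```

```bash
python3 -c "
from h import *
bf()
"
```

```text
t 15.43 pos [ 535.4 -134.2   85.7] F [-2.8   0.47 -0.53] tq [ 0.07  0.5  -0.01] grip 11.1 toolx [ 0.199  0.98  -0.003] tooly [ 0.98  -0.199 -0.008] q [-0.28  0.62  0.6   1.91 -0.48  0.77  0.39]
bed-frame TCP mm [   5.  -162.6   85.7] F bed x,y,z [-2.84 -0.09 -0.53]
```

Emit:
step_arm --steps '[[[0, 3.0, 0.5, 0], [0, 3.0, 0.8, 0], [0, 2.9, 1.1, 0], [0, 2.8, 1.4, 0], [0, 2.7, 1.6, 0], [0, 0.2, 0, 0]]]'

```text
time: 15.93
tool_pos: [0.5509, -0.1374, 0.0793]
orientation: [-0.003, 0.774, 0.633, -0.004]
force: [-3.5, -0.4, -0.3]
grip_width: 0.0112
```

```bash
python3 -c "
from h import *
bf()
"
```

```text
t 15.93 pos [ 550.9 -137.4   79.3] F [-3.51 -0.45 -0.31] tq [0.13 0.61 0.04] grip 11.2 toolx [ 0.199  0.98  -0.003] tooly [ 0.98  -0.199 -0.009] q [-0.27  0.65  0.59  1.87 -0.49  0.78  0.39]
bed-frame TCP mm [  20.8 -162.6   79.3] F bed x,y,z [-3.35 -1.14 -0.31]
```

Emit:
step_arm --steps '[[[0, 2.3, 2.1, 0], [0, 2.1, 2.3, 0], [0, 1.9, 2.4, 0], [0, 1.7, 2.5, 0], [0, 0.1, 0, 0]]]'

```text
time: 16.35
tool_pos: [0.56, -0.1393, 0.069]
orientation: [-0.002, 0.774, 0.633, -0.004]
force: [-2.7, 0.4, 0.1]
grip_width: 0.011
```

```bash
cat >> h.py <<'E'
def gz(f):
    s,a=snap('side',f+'.png'); t,b=snap('top',f+'t.png')
    cv2.imwrite('pics/'+f+'z.png',np.hstack([cv2.resize(a[200:260,325:365],None,fx=9,fy=9,interpolation=2),cv2.resize(b[205:265,255:303],None,fx=9,fy=9,interpolation=2)]))
E
python3 -c "
from h import *
bf();gz('k1')
"
```

```text
t 16.35 pos [ 560.  -139.3   69. ] F [-2.66  0.39  0.05] tq [0.11 0.63 0.04] grip 11.0 toolx [ 0.199  0.98  -0.003] tooly [ 0.98  -0.199 -0.008] q [-0.25  0.68  0.58  1.85 -0.5   0.77  0.4 ]
bed-frame TCP mm [  30.1 -162.7   69. ] F bed x,y,z [-2.68 -0.15  0.05]
```

View pics/k1z.png

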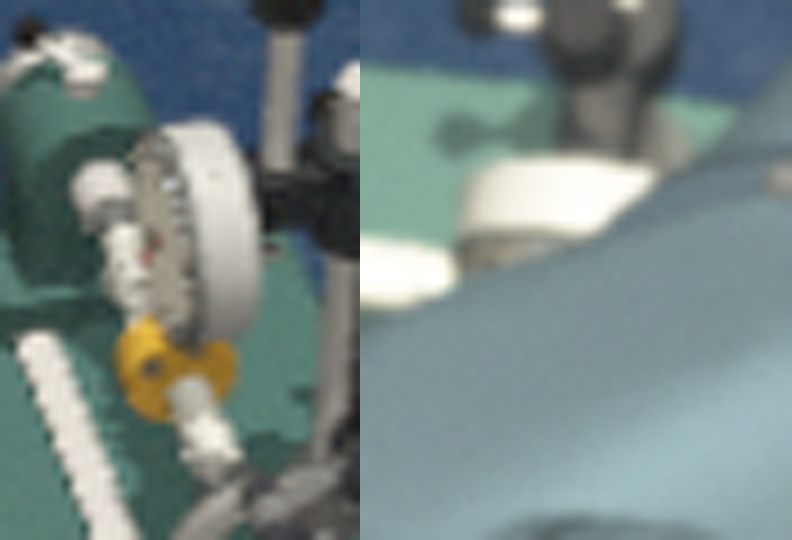

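```bash
python3 -c "
from h import *
a=cv2.imread('pics/k1.png')[212:242,334:354]
cv2.imwrite('pics/n.png',cv2.resize(a,None,fx=18,fy=18,interpolation=0))
b=a.astype(int);w=b[...,2]-b[...,1]
for j in range(8,26): print(212+j,' '.join('%3d'%v for v in w[j,0:14]))
"
```

```text
220   5   5   6   7   4   3   4   6   4   0  -3   0   3   3
221   5   5   5   5   5   3   5   5   4   5   2  -2   2   4
222   6   5   2   1   0   4   6   5   7   5   1  -3   1   3
223   0   3  -2  -4  -3   0   5   6   7   5   4   1   1   3
224   1   1  -1  -2  -2   1   5   5   6   4   0  -3   1   2
225  -3  -1   1   2   2   4   6   6   6   6   7   1  -2   2
226 -22 -19   1   2   3   1   3   4  24  13   7  -2  -3   1
227 -26 -23  -7   1   3   2   5  18  13   7   7   4   1   3
228 -22 -21 -12   2   3   2  19  36  12   6   8   5   1   0
229 -24 -19 -15   2   3   0  13  20   4   6   6   6   0   1
230 -17 -20  -7   1   3   2   3   5   5   4   5   3  -3   0
231 -22 -26 -15   0   3   2   3   6   7   6   5   5  -1   2
232 -28 -22 -14  -2   1   0   2   3   7   5   8   6   3   1
233 -17 -21 -18 -12   0   2   3   3   6   6   5   6   1  -3
234 -23 -21 -23 -23 -11   0   4  10   8   4   6   4   4   3
235 -19 -17 -21 -20 -14   4  18  33  23   6   5   2   0   1
236 -28 -26 -28 -29 -21  27  36  41  36  16   8   1  -3   1
237 -25 -27 -25 -25  21  39  42  44  43  28   1   3   0   0
```

View pics/n.png

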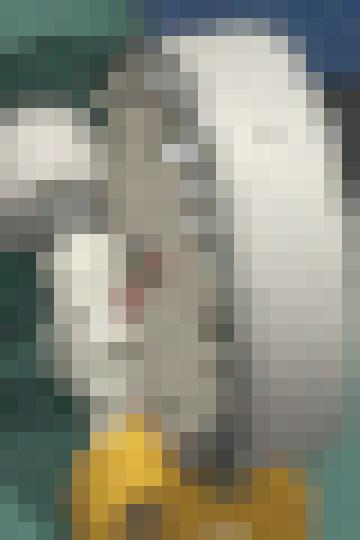

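Emit:
step_arm --steps '[[[0, 1.3, 2.7, 0], [0, 1.1, 2.8, 0], [0, 0.8, 2.9, 0], [0, 0, 0, 0]]]'

```text
time: 16.78
tool_pos: [0.5637, -0.14, 0.0606]
orientation: [-0.002, 0.774, 0.633, -0.003]
force: [-2.8, 0.2, 0.3]
grip_width: 0.0108
```

```bash
python3 -c "
from h import *
bf();gz('k2')
a=cv2.imread('pics/k2.png')[212:242,334:354]
cv2.imwrite('pics/n.png',cv2.resize(a,None,fx=18,fy=18,interpolation=0))
b=a.astype(int);w=b[...,2]-b[...,1]
for j in range(8,24): print(212+j,' '.join('%3d'%v for v in w[j,0:14]))
"
```

```text
t 16.78 pos [ 563.7 -140.    60.6] F [-2.83  0.23  0.32] tq [ 0.01  0.49 -0.02] grip 10.8 toolx [ 0.199  0.98  -0.002] tooly [ 0.98  -0.199 -0.007] q [-0.24  0.69  0.57  1.84 -0.51  0.76  0.4 ]
bed-frame TCP mm [  33.9 -162.6   60.6] F bed x,y,z [-2.82 -0.33  0.32]
220   5   6   5   6   6   4   4   5   6  -1  -1  -2   3   2
221   5   4   5   5   5   5   5   5   6   6   3   0   3   4
222   4   4   2   0   1   4   6   5   7   5   2  -3   1   4
223   2   2  -5  -4  -2   0   4   6   5   5   6   0   1   3
224   0  -1  -1  -1  -2  -1   5   4   5   6   1   0  -1   3
225  -4  -4  -1   2   2   3   5   4  11   6   6   1   1   2
226 -22 -15   1   2   2   3   4  14  57  26   5   0  -4   2
227 -17 -19  -5   1   2   3  13  29  11   4   8   4   1   1
228 -19 -20 -12   1   3   2  19  21   5   6   5   5   1   1
229 -22 -19 -10   2   3   2   9  13   7   6   5   5  -1   0
230 -21 -24  -5   0   4   3   4   4   4   5   6   4  -2  -1
231 -23 -28  -6   1   2   2   4   5   7   4   5   6   1   1
232 -23 -23 -12  -1   3   2   2   5   5   6   5   5   0   0
233 -22 -23 -16 -12   0   2   2   3   4   5   6   5   4  -1
234 -18 -19 -19 -24 -11  -1   4   5   6   3   6   5   4   2
235 -21 -21 -20 -22 -14   2  19  34  21   7  10   6   0   0
```

View pics/k2z.png

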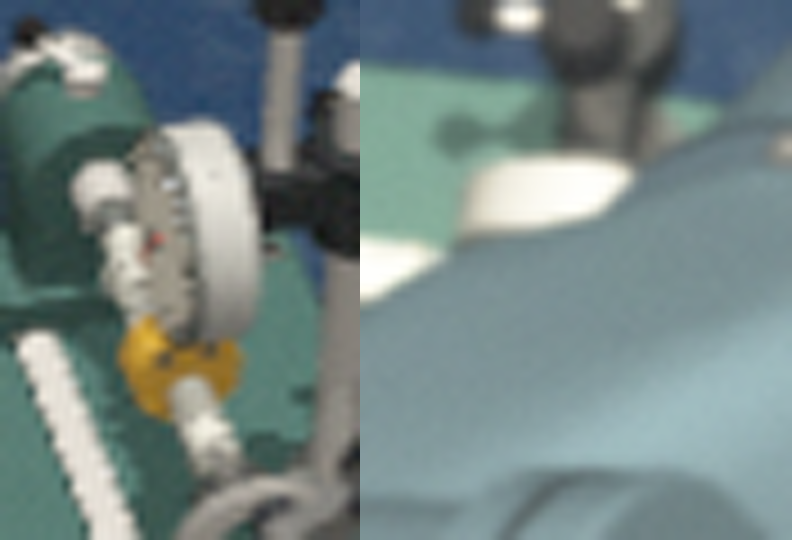

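```bash
python3 -c "
from h import *
t=manip.snapshot('top'); P=np.array([.553,.025,.15])
J=np.stack([proj(t,P-by*.005)-proj(t,P+by*.005),proj(t,P+[0,0,.005])-proj(t,P-[0,0,.005])],1)/10; print(J)
for L in (23,):
  for th in (0,40,48,56,100,110,120,130): print(th,(J@(L*np.array([np.sin(np.radians(th)),np.cos(np.radians(th))]))).round(1))
for f,b in (('top0.png',0),('f0t.png',1),('k0t.png',2)):
  a=cv2.imread('pics/'+f)[222:244,262:300].astype(int); w=a[...,2]-a[...,1]; print(f)
  for j in range(4,20): print(222+j,' '.join('%3d'%v for v in w[j,8:34]))
"
```

```text
[[ 0.4677645  -0.02186626]
 [ 0.05085049 -0.12335213]]
0 [-0.5 -2.8]
40 [ 6.5 -1.4]
48 [ 7.7 -1. ]
56 [ 8.6 -0.6]
100 [10.7  1.6]
110 [10.3  2.1]
120 [9.6 2.4]
130 [8.6 2.7]
top0.png
226   4   4   3   3   2   2   2   1   0   1   1   1   1   2   2   3   3   2   3   3   3   4   4   1  -9 -26
227   2   3   3   3   3   2   3   2   1   1   1   1   1   2   2   3   2   3   3   3   3   5   4   3  -6 -22
228   1   1   1   3   2   3   4   2   3   2   2   2   3   3   3   3   3   3   3   2   3   4   3   3  -4 -22
229   0   1  -1  -1  -2   0  -1   1   0   0   0   1   0   2   3   3   3   3   3   3   4   4   3   2  -7 -23
230   3   2   2   1   2   2   4   2   2   0   0   0  -2  -1   1   1   2   1   2   4   4   4   2   0 -10 -25
231   5   5   6   6   5   6   6  10  12  10   5   3   0   0   1   2   0  -2  -1   1   3   2   3   0 -10 -27
232   7   5   7   6   6   7   8  13  24  21  10   6   5   3   4   4  -1   0   1   0   2   1  -1  -3 -14 -28
233   6   6   6   7   6   7   8  13  25  27  11   7   6   7   8   5   5   4   4   2   4   3   0  -4 -17 -30
234   6   7   7   7   8   6   6  11  21  24  10   7  
[... 3582 characters left out ...]
  10   8   7   6   5   5   4   2   0  -2  -5 -15 -26
236   6   6   8   7   7  12  30  55  55  21  14  25  33  28  21  14  11   9   9   7   3   3   1   0  -4  -8
237   5   7   6   5   6   9  17  26  24  11  21  51  66  62  49  41  37  30  20  14  10   6   6   4   2   2
238   4   4   4   6  13  16  18  17  14  13  14  23  37  48  64  72  71  60  49  39  26  11   3   0   0   0
239   4   3   6   7  21  35  40  38  34  33  30  29  28  27  29  30  34  44  56  60  43  14  -1  -2  -1   0
240   1  -1  -1   4  25  45  53  47  39  36  35  35  37  39  18   7   8  13  18  21  14   4  -1  -1  -1  -3
241 -10 -13 -15  -5  21  42  50  41  22  17  16  16  21  35  24   5   0   2   2   2   4   3   2   1  -1  -9
```

Emit:
step_arm --steps '[[[0, -0.3, 0, 0], [0, 0, 0, 0], [0, 0, 0, 0]]]' --fingers 0.4

```text
time: 17.18
tool_pos: [0.5658, -0.1402, 0.0617]
orientation: [0.0, 0.774, 0.633, -0.002]
force: [-0.9, -0.8, 0.1]
grip_width: 0.0257
```

Emit:
step_arm --steps '[[[0, 0, -5, 0], [0, 0, -15, 0], [0, 0, -30, 0], [0, 0, -35, 0], [0, 0, -35, 0], [-10, -30, -20, 0], [-20, -35, 0, 0], [-20, -35, 0, 0], [-20, -35, 0, 0], [0, 0, 0, 0]]]'

```text
time: 18.02
tool_pos: [0.4204, -0.1834, 0.212]
orientation: [0.004, 0.773, 0.634, 0.003]
force: [0.3, 0.2, -0.3]
grip_width: 0.0254
```

```bash
python3 -c "
from h import *
bf();gz('m0')
a=cv2.imread('pics/m0.png'); cv2.imwrite('pics/m0a.png',cv2.resize(a[200:310,320:410],None,fx=6,fy=5.4,interpolation=2))
"
```

```text
t 18.02 pos [ 420.4 -183.4  212. ] F [ 0.34  0.16 -0.29] tq [-0.1   0.09  0.02] grip 25.4 toolx [ 0.195  0.981 -0.001] tooly [ 0.981 -0.195  0.01 ] q [-0.37  0.24  0.8   2.06 -0.22  0.91  0.35]
bed-frame TCP mm [ -97.9 -233.5  212. ] F bed x,y,z [ 0.3   0.23 -0.29]
```

View pics/m0z.png

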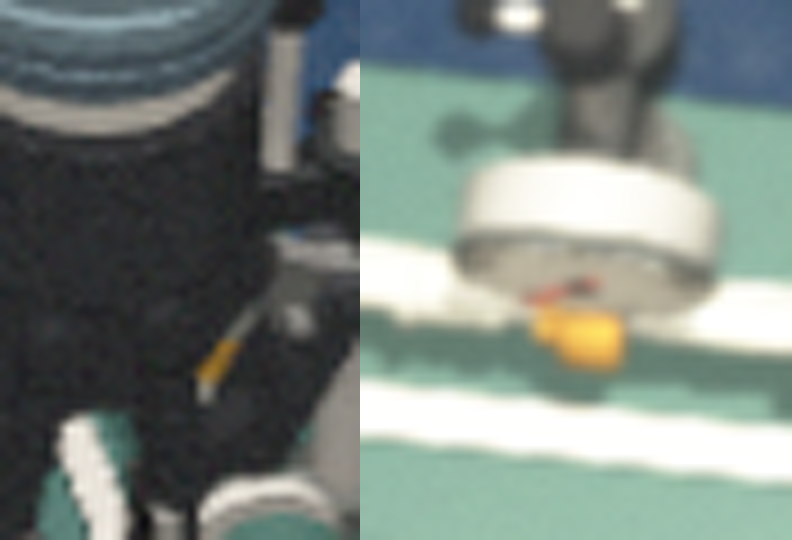

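View pics/m0a.png

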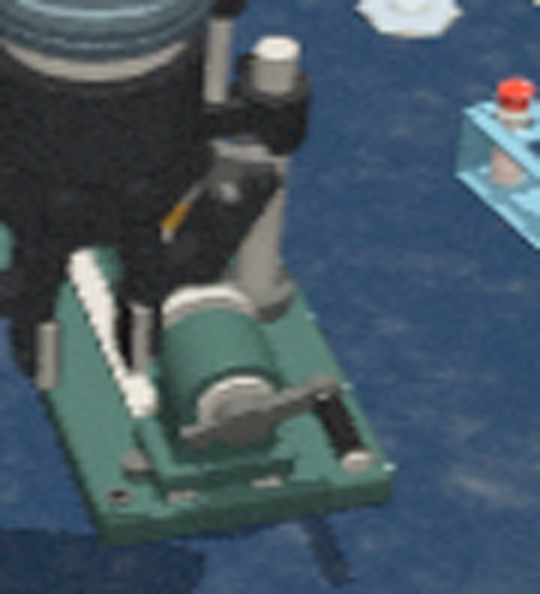

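```bash
python3 -c "
from h import *
a=cv2.imread('pics/m0t.png')[222:244,262:300].astype(int); w=a[...,2]-a[...,1]
for j in range(8,20): print(222+j,' '.join('%3d'%v for v in w[j,2:28]))
print()
w=a[...,1]-a[...,0]
for j in range(8,20): print(222+j,' '.join('%3d'%v for v in w[j,2:28]))
"
```

```text
230 -36 -23  -6   2   1   1   2   2   2   2   1   0   3   2   2   2   2   2   1   1   2   2   2   2   2   3
231 -32 -21  -8   0  -1   0   0   1   1  -1  -2  -1  -1   0  -1   1  -1   0   1   2   1   2   3   3   2   3
232 -18 -11  -5   2   2   4   3   4   3   2   2   2   0   3   2   2  -1  -1  -1   1  -1  -1  -1   2   1   4
233   0   0   1   2   6   6   6   6   6   5   6   5   7   4   5   5   4   4   3   2   2   0  -1  -1  -2   1
234   2   4   2   3   4   7   6   7   8   7   7   7   6   8   9   7   8   8   7   6   6   6   3   0  -1   0
235   1   3   4   5   6   7   7   8   7   9   9   8  11  10   7  12  19  18  11   8   7   7   5   6   5   3
236   1   2   5   3   5   5   7   7   9   9  12  21  25  23  19  24  38  30  14   8   8   8   7   6   8   6
237   1   3   4   4   3   6   4   7  11  19  29  45  55  45  27  16  18  15   9   8   7   7   7   7   8   7
238   3   2   3   4   3   3   3   8  15  30  49  59  46  30  18  13  12  10   9   7   9   7   6   7   7   6
239   3   4   3   2   2   3   3   6   7  14  32  46  46  39  32  32  30  28  24  16   9   4   6   5   6   5
240   0   0   1   2 
[... 792 characters left out ...]
  20  21  19  20  23  21  22  22  22  20  19  19  17
236   8  17  23  22  21  21  21  24  21  21  21  19  20  19  14  12  14  19  20  22  23  21  21  22  18  18
237  14  15  15  19  21  23  22  21  21  20  19  20  19  16  16  14  15  18  21  22  22  23  21  21  21  20
238  16  22  21  19  19  20  24  23  21  19  25  34  34  31  27  25  24  23  23  23  20  21  23  21  20  21
239  21  24  25  24  24  21  22  23  22  24  40  62  67  57  49  47  45  39  35  29  20  19  20  23  20  19
240  23  22  22  22  24  24  23  20  18  27  50  80  87  85  88  88  90  89  82  57  28  20  22  22  21  22
241  16  17  15  17  19  18  18  15  15  23  58  91  93  97 108 112 118 119 116  89  37  22  22  21  23  24
```

Emit:
step_arm --steps '[[[-35, 0, -10, 0], [-35, 0, -20, 0], [-35, 0, -20, 0], [-35, 0, -20, 0], [-30, 0, -20, 0], [0, 0, 0, 0]]]'

```text
time: 18.62
tool_pos: [0.4023, -0.351, 0.3087]
orientation: [0.009, 0.766, 0.643, 0.004]
force: [-1.0, -0.3, -0.6]
grip_width: 0.0255
```

```bash
python3 -c "
from h import *
bf();gz('m1')
a=cv2.imread('pics/m1.png'); cv2.imwrite('pics/m1a.png',cv2.resize(a,(800,600)))
"
```

```text
t 18.62 pos [ 402.3 -351.   308.7] F [-1.01 -0.34 -0.57] tq [-0.02  0.04  0.02] grip 25.5 toolx [ 0.173  0.985 -0.005] tooly [ 0.985 -0.173  0.019] q [-0.06  0.29  0.86  1.78 -0.25  1.17  0.71]
bed-frame TCP mm [ -82.5 -401.4  308.7] F bed x,y,z [-0.92 -0.53 -0.57]
```

View pics/m1z.png

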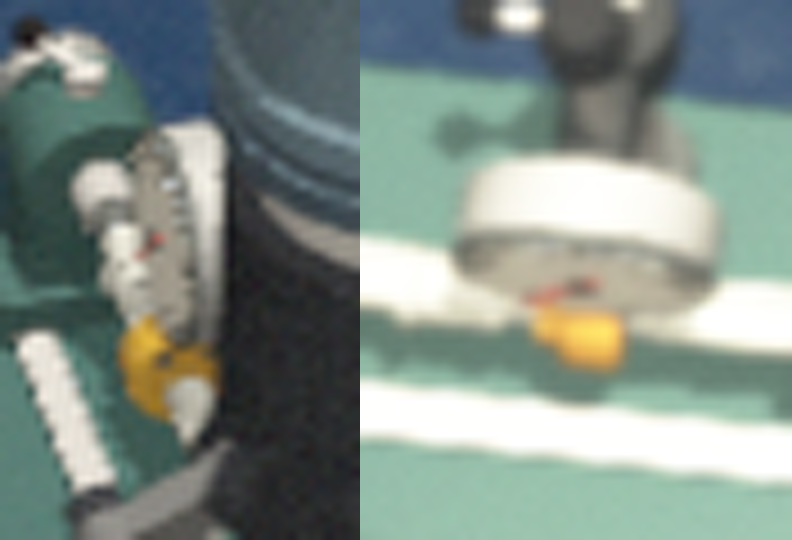

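View pics/m1a.png

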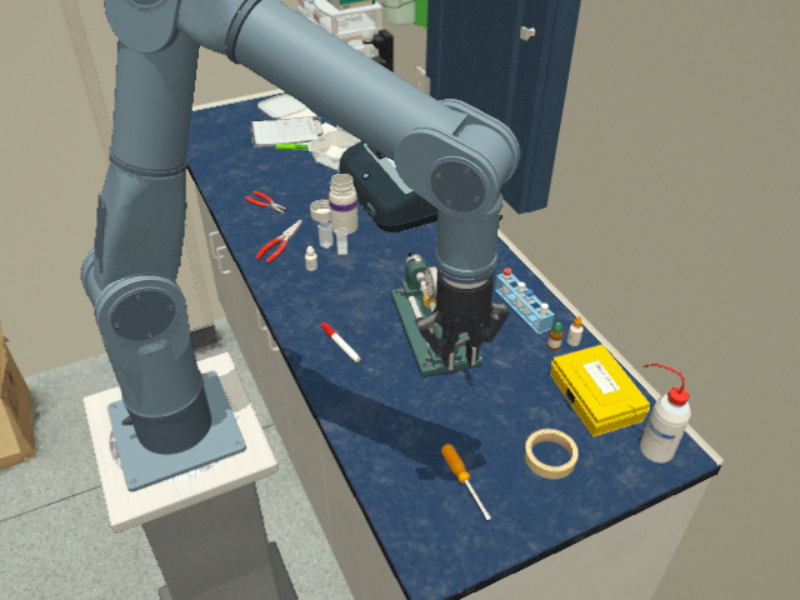

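```bash
python3 -c "
from h import *
for f in ('e0.png','k2.png'):
  a=cv2.imread('pics/'+f); m=cv2.inRange(cv2.cvtColor(a,cv2.COLOR_BGR2HSV),(15,110,70),(32,255,255)); m[:225]=0;m[275:]=0;m[:,:330]=0;m[:,365:]=0
  c,_=cv2.findContours(m,0,1); c=max(c,key=cv2.contourArea); print(f,cv2.minEnclosingCircle(c),cv2.boundingRect(c))
a=cv2.imread('pics/top0.png').astype(int);b=cv2.imread('pics/m1t.png').astype(int)
d=np.abs(a-b).max(2)
for n,(x0,y0,x1,y1) in dict(screw=(410,278,492,298),tape=(422,190,475,238),marker=(235,315,305,345),bottle=(138,314,162,334)).items(): print(n,(d[y0:y1,x0:x1]>40).mean().round(3))
"
```

```text
e0.png ((344.3547058105469, 242.85043334960938), 6.74409294128418) (338, 237, 14, 13)
k2.png ((344.419189453125, 239.55050659179688), 6.603896617889404) (338, 235, 14, 12)
screw 0.332
tape 0.0
marker 0.0
bottle 0.0
```

```bash
python3 -c "
from h import *
print(manip.sign_off())"
```

```text
the job is handed in; nothing more can be done
None
```

I pushed the gauge carriage down by its knob until the needle read about 3.3 mm. I then gripped the crank handle and turned it about 175° over the top until the high spot was under the plunger. After that I let go, moved the arm clear and handed the job in at about 18.7 s of the 61 s.

**Strain on the shaft:** the wrist force I saw at the handle stayed at or below about 3.6 N, roughly 0.45 mm against the 1.25 mm limit. I only read it between move calls, so it was not watched continuously.

**High spot:**
- Needle readings of about 3.2, 8.4 and 14.8 mm at crank angles of −11°, 73° and 163° fit a peak between 158° and 165°. The crank was left at about 163°.
- The brass disc's centre moved 3.3 px up in the side view; going from low spot to high spot should give about 3.4 px.
- The tolerance is about ±14°. I did not turn past the peak to confirm it directly.

**Plunger at the end:** about 15 mm pressed in, well short of the 21 mm limit.

**Loose things:** the tape, marker and bottle showed no change in the top view. The screwdriver's patch differed between top views, which I took to be the arm or its shadow. It lies in the same place in the side view.

**Disagreement:** the finger ends appeared, and made contact, 25 to 30 mm higher than the reported TCP height. I worked from the pictures and the contact instead of that height.

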